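Clamp a wooden toy truck body in the gluing jig

ROBOT

A 6-joint arm with a two-finger parallel gripper is mounted at the origin on the work surface. World frame = base frame: x ahead of the robot, y to its left, z up, the work surface at z = 0. Lengths are in m, angles in degrees, forces in N, time in s.
With the tool pointing down it reaches from about 0.4 to 0.825 m from the base axis. Payload 7 kg.
Tool frame: the origin (TCP) lies at the very end of the fingers, on their centre line; the grasp point (between the pads) lies 19 mm behind it (r.hold_point_z is the distance from the TCP to the grasp point, in m); z points along the fingers, y is the direction in which the jaws open and shut (so a half turn about z gives the same grasp; the last joint's range is limited). The gripper opens to 88 mm and grips with 3 to 60 N. Pads are 19 mm wide; open, the fingers measure 130 mm over their backs; the gripper's body (78 mm by 193 mm) begins 47 mm behind the grasp point.
Start: joints at [-50.415, 20.546, 0.682, 0, -70.136, -16.507], TCP at [0.265, -0.621, 0.189] pointing down, gripper open.
Joint ranges: [-176.03, 176.03], [-82.01, 121.73], [-58.28, 71.71], [-173.87, 95.51], [-174.79, -0.11], [-173.66, 173.66]. Speed limits (degrees/s): [136.94, 136.94, 172.46, 180, 180, 180].

INTERFACE

Orientations are given as [roll, pitch, yaw] about the fixed x, y, z axes, in that order (R = Rz(yaw) Ry(pitch) Rx(roll)).
In Python, from plant import r gives the robot as it stands. The module is installed in compiled form; this text tells all that it offers.
- The arm moves only by the shell command python3 -m inch 'ROWS' [FORCE]. ROWS is text: rows parted by semicolons, each of 7 numbers parted by spaces: the shift along the tool's x, y, z in m, then the turn, a rotation vector about the tool's x, y, z in rad, then the opening, from 0 (shut) to 1 (fully open). In form: tx ty tz ax ay az jaw; .... A call has 1 to 20 rows; each row shifts and turns the commanded pose from where the row before left it, along the tool's axes as they then stand; what a row does not reach is not made up. A row lasts 1/12 s, in which the tool goes at most 41.7 mm and 7.16 degrees, less where a joint would pass 70% of its speed; a pose out of reach is approached as far as the arm can. A call with a gripper value outside its range is refused whole. The fingers move at their own pace and stop on an object; FORCE is the grip in N (left out, the last holds). Time passes only in rows, so rows that do not move let the fingers close. It gives the time, the measured TCP pose, the force and the opening at its end, in the units of the state.
- r.get_state(): the state, without advancing time (a new reading comes with each control period).
- r.capture(name): name is "scene" or "top"; returns the picture (384x512x3 uint8, red, green, blue); there is no depth.
- r.camera_params(name): a dict with "vfov" (degrees; the focal length in pixels is half the picture's height over the tangent of half this angle, whatever the lens; pixels are square), "cx", "cy" (the principal point, pixels), "R" (3x3) and "t" (3): a world point X has camera coordinates R X + t. Camera axes: x right, y down, z forward; pixel columns grow to the right and rows downward; lengths in m; the calibration is good to about 2 mm. A picture is of the moment at which its call begins. camera_params takes no time and is no camera call.
- r.close_job(): hands the job in, once; it reports no verdict.
Trained networks look in the newest picture that a camera, given by its name, has taken for a name from the list of things; names that differ only in an ending like _2 or _b are one class to them, and where a whole thing is asked for, a point or a joint stands for the part that bears it (a point fixed in the world has none). Each returns a list of dicts, best first, with "p" (0 to 1); they miss things now and then, are a little off and sometimes report something else, mostly with a low value. They report only what shows in the picture. A call takes as long as a camera call. They do not tell look-alikes from the thing itself.
- r.recognise(target, camera): "xy" ([column, row] in pixels, amid what is visible of it).
The state is a dict: "time_s": time; "joints": joint angles; "qd": joint speeds; "joint_torque": joint torques, N m; "tcp_pos": TCP position; "eef_rot": TCP orientation; "contact_force": force on the tool from outside, world axes, zero at the start; "moment": the same for the moment, N m; "gripper_width": finger opening in m.
Only numpy, scipy, OpenCV 4.12 (cv2) and the standard library are available. Lean on these libraries where they do the work, as an engineer would, in place of code of your own. Each camera call takes 0.05 s, during which the arm holds its last target.

TASK

At the toy shop's assembly bench, put the loose wooden truck body flat into the gluing jig, tail towards the clamp, with its long side touching both posts, and press its tail firmly home (about 5 to 15 N, never hard) against the end stop. Then push the toggle clamp's handle down over centre, easing off as it reaches its stop rather than slamming or leaning on it, so that the pad locks and holds the truck down; let go and leave the other things on the bench alone.

Things in the scene. Friction and masses are not known exactly. Their poses are not given: they have to be found in the camera images.
- truck: plain pale wooden toy truck body without wheels, about 0.13 kg, loose on the bench. Deck block 46 (its x) x 110 (its y) x 26 mm high, with a cab 28 mm long, 46 mm wide, on the deck at the +y end (y +27 to +55 mm, top 51 mm high). Origin: centre of the underside; it balances at y +8 mm: grip it there across its 46 mm width. The deck from y -55 to +27 is flat and free.
- tail (a point): middle of the lower edge of the truck's flat tail end (truck frame 0, -55, 0 mm); axes as the truck's
- jig: fixed grey jig plate, 130 (x) x 235 (y) x 18 mm thick, reaching from y -57.5 to +177.5 mm; origin on its underside, z up. The toggle clamp is bolted on it between y -36 and +30 mm: two steel cheeks, 56 mm high over the plate, 28 mm across, holding the hinges of arm and handle. The truck's nest is at larger y.
- nest (a point): on the plate's top at jig 0, 105, 18 mm; axes as the jig's. Two upright steel posts, diameter 10 mm, 24 mm high, stand at x +28, y -42 and +42 mm from it. The truck lies with its +x side against both, so its origin is at x = 0 here, axes parallel (cab to +y, tail to -y towards clamp and stop); its y depends on the stop.
- clamp_arm: steel clamp arm, origin on its hinge axis (jig 0, 20, 68 mm), 85 mm from hinge to pad spindle. Open it stands up, leaning 14 deg away from the truck; its top and the open handle's end reach about 175 mm above the bench. As the handle goes down it swings towards jig +y until level, pad over the nest point. Axes as the jig's when open.
- stop: adjustable end stop, an aluminium block 36 wide, 12 deep, 18 mm high, fixed on the plate between clamp and truck; its place along jig y differs from start to start by up to 5 mm. Origin: middle of its face towards the truck, at the plate's top; axes as the jig's, +y towards the truck. With the truck home the tail point lies at this origin.
- pad: black rubber pad, 22 mm across, 9 mm thick, on a sprung spindle at the end of the clamp arm; origin in the middle of its pressing face; its z runs up the spindle. Pressed on the truck's deck it gives a few mm and, when locked, holds with about 10 N.
- handle (a joint): clamp handle: 0 fully open (62 deg above level), grows as it is pushed down in the jig's y-z plane; dead centre at 0.99 rad, hard stop at 1.08 rad where it lies level, pointing to jig -y. Friction about 0.15 N m; from about 0.8 rad the pad bears on the truck and up to about 0.7 N m is needed, fading at dead centre; some 0.03 rad past it the clamp pulls itself onto the stop.
- handle_hinge (a point): hinge axis of the handle, at jig 0, -25, 68 mm; the axis runs along jig x
- grip_mid (a point): middle of the handle's black round grip (diameter 18 mm, from 36 to 117 mm from the hinge axis); this point is 88 mm from the hinge axis on the grip's centre line
- grip: the handle's bar and grip; origin on the hinge axis; its axes are the jig's when the handle is fully open
- glue: white glue bottle, 52 mm across, 150 mm high, standing loose; origin: centre of its underside
- sheep: small wooden toy sheep about 95 x 34 x 88 mm standing loose; origin: under its middle at bench level
- mallet: hammer about 220 mm long lying loose; origin: middle of its underside
Mind the look-alikes: they are no part of the job. What is shaped like the truck but pink is not meant.

How it is judged:
By the outcome, as a careful person would: the job done as asked, in the order asked, and still so for the second after the job is handed in, with the robot touching nothing.
It also fails if it takes over 69 s, if anything falls off the work surface, if the arm or the gripper's body presses on something with over 40 N, if the wrist force passes 120 N, or if a joint passes its speed limit or range.

## Working session

There is one attempt and no reset: what is moved stays moved. The work goes in short steps, Python scripts to look and compute and a shell command to move; the robot and the scene stay as the last step left them, time stands still between calls to the robot, and variables do not carry over. Pictures are saved under pics/ and viewed, and the job is handed in when it is done.

```bash
mkdir -p pics; python3 - <<'E'
from plant import r
import cv2
for n in ("scene","top"):
    p=r.camera_params(n); print(n,p)
    cv2.imwrite(f"pics/{n}0.png",cv2.cvtColor(r.capture(n),cv2.COLOR_RGB2BGR))
    for t in ("truck","tail","jig","stop","pad","grip","clamp_arm","glue","sheep","mallet","handle_hinge","grip_mid"):
        print(t,[(d['xy'],round(d['p'],2)) for d in r.recognise(t,n)])
print(r.get_state())
E
```

```text
scene {'vfov': 46.853964218624256, 'cx': 256.17382563633663, 'cy': 195.20545787555315, 'R': array([[ 0.61122648,  0.79144393,  0.00432413],
       [ 0.4954349 , -0.37834874, -0.78191847],
       [-0.6172086 ,  0.48007159, -0.62336571]]), 't': array([-0.33489223, -0.1389433 ,  1.48840687])}
truck [([322.4, 215.6], 0.92), ([331.6, 182.8], 0.75), ([347.7, 160.6], 0.73), ([285.7, 161.9], 0.6)]
tail [([332.9, 182.9], 0.94), ([285.0, 166.3], 0.81), ([322.9, 211.4], 0.71), ([348.2, 160.4], 0.65)]
jig [([251.4, 253.5], 0.75)]
stop [([257.7, 251.8], 0.52), ([144.5, 348.5], 0.41)]
pad [([249.7, 216.6], 0.61), ([254.7, 253.1], 0.51)]
grip [([124.9, 249.2], 0.51)]
clamp_arm [([244.0, 225.2], 0.5)]
glue [([370.3, 198.8], 0.74), ([222.2, 241.9], 0.3)]
sheep [([124.3, 246.6], 0.77), ([250.5, 254.6], 0.57)]
mallet [([141.3, 348.4], 0.82)]
handle_hinge [([256.8, 251.1], 0.65)]
grip_mid [([223.1, 247.5], 0.59)]
top {'vfov': 55.51808239421052, 'cx': 250.61060154867727, 'cy': 193.3779149492385, 'R': array([[-0.02510674, -0.99891792, -0.03914907],
       [-0.99645039,  0.02815396, -0.07933458],
       [ 
[... 581 characters left out ...]
ip_mid [([321.8, 150.6], 0.55)]
{'time_s': 1.3, 'joints': array([-5.04136731e+01,  2.05459963e+01,  6.80027019e-01, -5.52676294e-04,
       -7.01364284e+01, -1.65070201e+01]), 'qd': array([-0.00545486,  0.02169421, -0.03183128,  0.01749815, -0.04360861,
       -0.02905402]), 'joint_torque': array([-3.10663716e-03, -5.82381141e+01,  2.93310374e+01,  7.00302914e+00,
        1.26097735e-02,  2.31305535e-05]), 'tcp_pos': array([ 0.26456665, -0.62094112,  0.18924891]), 'eef_rot': array([ 1.79997553e+02, -1.82904819e-04, -1.56920881e+02]), 'contact_force': array([ 0.07966646,  0.56473838, -0.50091766]), 'moment': array([ 0.02855923, -0.02698512,  0.05262355]), 'gripper_width': 0.08749245900089227}
```

```bash
python3 - <<'E'
import cv2
a=cv2.imread("pics/scene0.png");b=cv2.imread("pics/top0.png")
cv2.imwrite("pics/s0c.png",cv2.resize(a[130:380,80:400],None,fx=2.4,fy=2.4,interpolation=cv2.INTER_CUBIC))
cv2.imwrite("pics/t0c.png",cv2.resize(b[100:300,80:420],None,fx=2.35,fy=2.35,interpolation=cv2.INTER_CUBIC))
E
```

```text
(no output)
```

View pics/s0c.png

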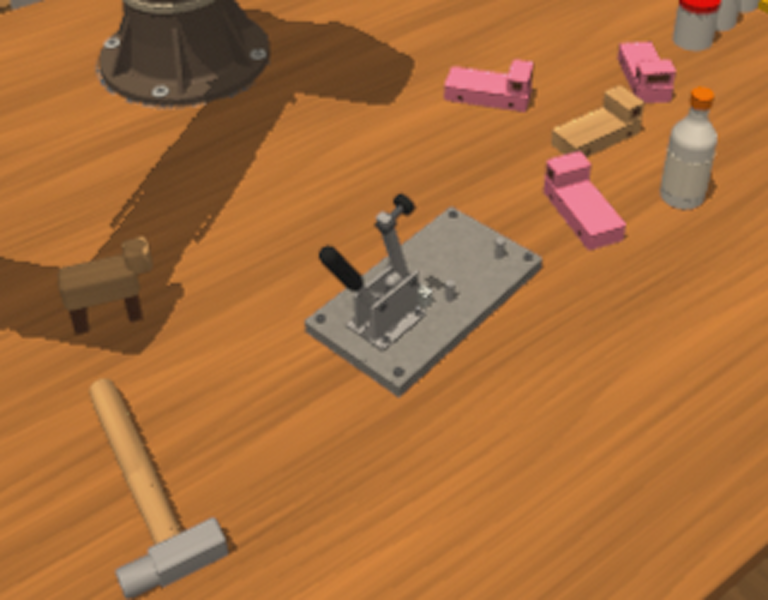

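View pics/t0c.png

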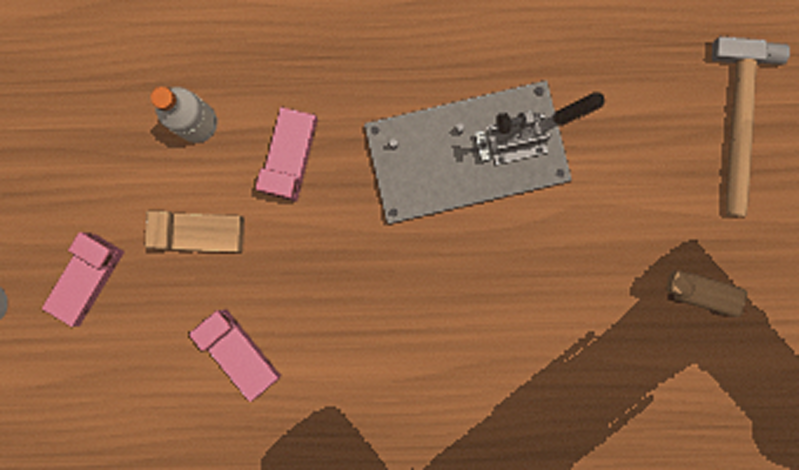

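```bash
python3 - <<'E'
import cv2,numpy as np
from plant import r
for n in("scene","top"):
    p=r.camera_params(n); print(n,-p['R'].T@p['t'])
a=cv2.imread("pics/scene0.png");b=cv2.imread("pics/top0.png")
z=lambda im,x,y,w,h,f:cv2.resize(im[y:y+h,x:x+w],None,fx=f,fy=f,interpolation=cv2.INTER_NEAREST)
cv2.imwrite("pics/truckz.png",np.hstack([z(a,305,160,50,40,8),z(b,136,180,50,40,8)]))
cv2.imwrite("pics/jigz.png",np.hstack([z(a,200,205,110,96,3.6),z(b,228,128,112,96,3.6)]))
E
```

```text
scene [ 1.19218988 -0.50206245  0.8206276 ]
top [0.40467524 0.02599093 1.0757435 ]
```

View pics/truckz.png

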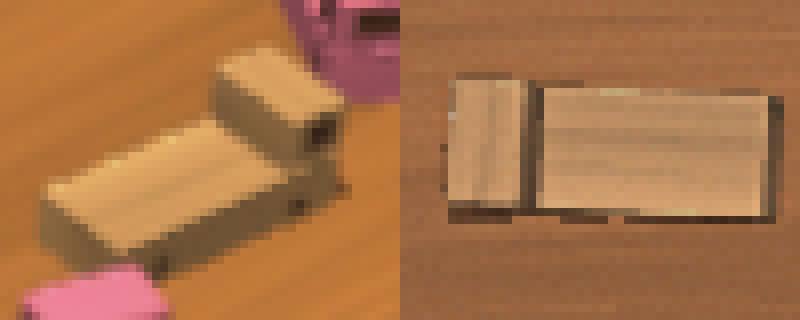

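View pics/jigz.png

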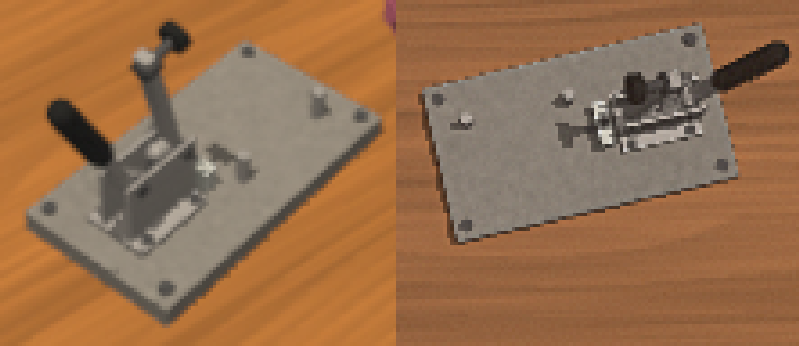

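```bash
cat > h.py <<'E'
import numpy as np,cv2
from scipy.optimize import least_squares,minimize
from plant import r
P={n:r.camera_params(n) for n in("scene","top")}
def proj(n,X):
    p=P[n];c=np.atleast_2d(X)@p['R'].T+p['t'];f=192/np.tan(np.radians(p['vfov']/2))
    return c[:,:2]/c[:,2:]*f+[p['cx'],p['cy']]
def ray(n,uv,z):
    p=P[n];f=192/np.tan(np.radians(p['vfov']/2))
    d=p['R'].T@np.array([(uv[0]-p['cx'])/f,(uv[1]-p['cy'])/f,1]);C=-p['R'].T@p['t']
    return C+d*(z-C[2])/d[2]
def place(q,L,z0=0):
    L=np.atleast_2d(L)*1.0;c,s=np.cos(q[2]),np.sin(q[2])
    return np.c_[q[0]+c*L[:,0]-s*L[:,1],q[1]+s*L[:,0]+c*L[:,1],L[:,2]+z0]
def box(x0,x1,y0,y1,z0,z1): return np.array([[x,y,z] for x in(x0,x1) for y in(y0,y1) for z in(z0,z1)])/1000
E
python3 - <<'E'
from h import *
T=[("top",23,-55,26,181.5,191.6),("top",-23,-55,26,180.5,206.5),("top",23,55,51,141.5,189.25),("top",-23,55,51,141.6,205.),("top",23,27,51,150.75,189.5),("top",-23,27,51,150.5,205.1),("top",23,27,26,153.25,190.5),("top",-23,27,26,153,206.),
("scene",-23,-55,26,310.1,182.9),("scene",23,-55,26,320.1,189.9),("scene",-23,27,51,331.75,167.25),("scene",-23,55,51,338,165.5),("scene",23,55,51,347.6,172),("scene",23,27,51,342.4,175.4)]
for cams in(("top",),("scene",),("top","scene")):
    D=[t for t in T if t[0] in cams]
    f=lambda q:np.concatenate([proj(t[0],place(q,np.array([t[1:4]])/1000))[0]-t[4:] for t in D])
    s=least_squares(f,[0.45,0.24,0],loss='soft_l1')
    print(cams,s.x[:2],np.degrees(s.x[2]));print(f(s.x).reshape(-1,2).round(1).tolist())
# jig silhouette
B=box(-65,65,-57.5,177.5,0,18)
S=8
for cams in(("top",),("scene",),("top","scene")):
    M={}
    for n in cams:
        im=cv2.imread(f"pics/{n}0.png");hsv=cv2.cvtColor(im,cv2.COLOR_BGR2HSV)[...,1].astype(float)
        x,y,w,h=(200,205,110,96) if n=="scene" else (228,128,112,96)
        c=hsv[y:y+h,x:x+w];m=np.clip((c-40)/(130-40),0,1);M[n]=(1-m,x,y,w,h)
    def cost(q,ret=False):
        e=0
        for n in cams:
            m,x,y,w,h=M[n]
            hull=cv2.convexHull(proj(n,place(q,B)).astype(np.float32))[:,0]
            img=np.zeros((h*S,w*S),np.uint8)
            cv2.fillConvexPoly(img,np.round(((hull-[x,y]+.5)*S-.5)*16).astype(int),255,shift=4)
            g=cv2.resize(img,(w,h),interpolation=cv2.INTER_AREA)/255.
            d=np.abs(g-m)
            if n=="top": d[:30,75:]=0
            else: d[:75,:30]=0; d[:25,30:60]=0
            e+=d.sum()
            if ret: cv2.imwrite(f"pics/fit_{n}.png",cv2.resize((d*255).astype(np.uint8),None,fx=4,fy=4,interpolation=0))
        return e
    best=None
    for yaw in(8,14):
        s=minimize(cost,[0.5,-.1,np.radians(yaw)],method='Nelder-Mead',options=dict(initial_simplex=np.array([[.5,-.1,np.radians(yaw)],[.52,-.1,np.radians(yaw)],[.5,-.07,np.radians(yaw)],[.5,-.1,np.radians(yaw+5)]]),maxiter=600,xatol=1e-5))
        print(cams,s.x[:2],np.degrees(s.x[2]),s.fun)
    cost(s.x,True)
E
```

```text
('top',) [0.48214517 0.3221842 ] -3.169783074438515
[[0.1, -0.6], [0.3, 0.3], [-0.1, -0.1], [-1.1, 0.3], [0.3, -0.0], [-0.2, 0.5], [0.5, -0.3], [-0.1, -0.0]]
('scene',) [0.48315685 0.3258484 ] -3.7741753294725893
[[-0.3, 0.2], [-0.2, 1.1], [-0.2, 0.2], [0.4, -0.9], [1.3, -0.1], [-0.5, -0.5]]
('top', 'scene') [0.48272443 0.32321806] -3.359383078546776
[[-0.3, -0.8], [-0.0, 0.1], [-0.4, -0.3], [-1.4, 0.0], [0.0, -0.3], [-0.6, 0.2], [0.2, -0.5], [-0.4, -0.3], [-1.0, 0.5], [-0.9, 1.4], [-1.0, 0.4], [-0.4, -0.8], [0.5, 0.0], [-1.2, -0.3]]
('top',) [ 0.58652725 -0.07676749] 11.675533644991173 111.70196078431371
('top',) [ 0.58652686 -0.07700636] 11.729102049567052 111.72418300653592
('scene',) [ 0.58267797 -0.07492709] 11.65998228431338 189.67450980392152
('scene',) [ 0.58313571 -0.07625956] 11.631163402038787 186.68104575163397
('top', 'scene') [ 0.58447859 -0.07665889] 11.462632477487848 348.9555555555555
('top', 'scene') [ 0.58495476 -0.07629352] 11.701099821978197 348.00915032679734
```

```bash
python3 - <<'E'
from h import *
print("cap top@150",ray("top",(.5*0+162/2.35+80-.5,98/2.35+100-.5),.147))
print("base?",ray("top",(203/2.35+80,130/2.35+100),0.0), ray("scene",(686/2.4+80,200/2.4+130),0))
print("cap scene",ray("scene",(702/2.4+80,98/2.4+130),.145))
# fit bottle cylinder silhouettes check
b=cv2.imread("pics/top0.png");a=cv2.imread("pics/scene0.png")
th=np.linspace(0,2*np.pi,40)
def draw(im,n,x,y,ox,oy,f):
    for z,rr in((0,.026),(.09,.026),(.15,.01)):
        c=np.c_[x+rr*np.cos(th),y+rr*np.sin(th),0*th+z]
        cv2.polylines(im,[np.round((proj(n,c)-[ox,oy]+.5)*f).astype(int)],True,(0,255,0),1)
Z=lambda im,x,y,w,h,f:cv2.resize(im[y:y+h,x:x+w],None,fx=f,fy=f,interpolation=cv2.INTER_NEAREST)
zt=Z(b,136,128,50,60,8);zs=Z(a,345,155,50,60,8)
x,y=.5*(ray("top",(203/2.35+80,130/2.35+100),0.0)+ray("scene",(686/2.4+80,196/2.4+130),0))[:2]
x,y=0.592,0.316
draw(zt,"top",x,y,136,128,8);draw(zs,"scene",x,y,345,155,8);print(x,y)
cv2.imwrite("pics/glue.png",np.hstack([zt,zs]))
E
```

```text
cap top@150 [0.62394952 0.32430705 0.147     ]
base? [0.61361956 0.31694417 0.        ] [ 6.33205275e-01  3.26306145e-01 -1.11022302e-16]
cap scene [0.62763533 0.32453491 0.145     ]
0.592 0.316
```

View pics/glue.png

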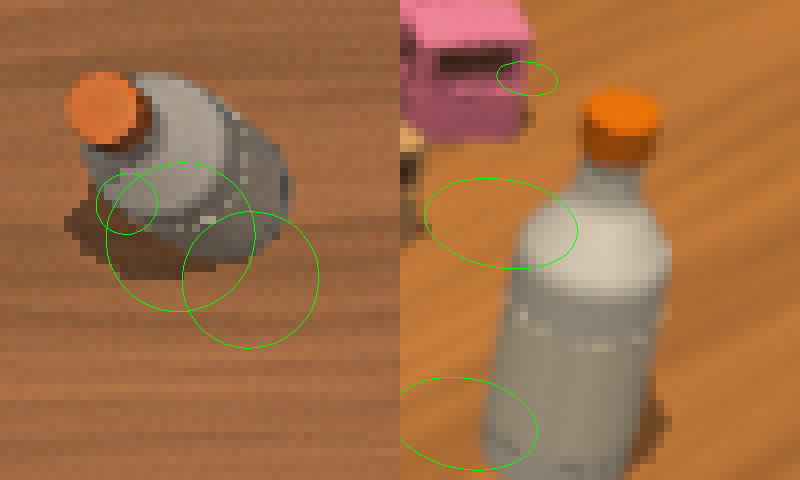

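```bash
cat >> h.py <<'E'
from scipy.spatial.transform import Rotation as Ro
def st():
    s=r.get_state();print("t",round(s['time_s'],2),"tcp",s['tcp_pos'].round(4),"rpy",s['eef_rot'].round(2),"F",s['contact_force'].round(2),"w",round(s['gripper_width'],4));return s
def delta(target,yaw=None):
    s=st();R=Ro.from_euler('xyz',s['eef_rot'],degrees=True).as_matrix()
    print("tool shift",(R.T@(np.array(target)-s['tcp_pos'])).round(4))
    if yaw is not None: print("turn rotvec",(Ro.from_matrix(R.T)*Ro.from_euler('xyz',[180,0,yaw],degrees=True)).as_rotvec().round(4))
E
python3 -m inch '-0.0315 0.0177 -0.006 0 0 0 1;-0.0315 0.0177 -0.006 0 0 0 1;-0.0315 0.0177 -0.006 0 0 0 1;-0.0315 0.0177 -0.006 0 0 0 1;-0.0315 0.0177 -0.006 0 0 0 1;-0.0315 0.0177 -0.006 0 0 0 1;-0.0315 0.0177 -0.006 0 0 0 1;-0.0315 0.0177 -0.006 0 0 0 1;-0.0315 0.0177 -0.006 0 0 0 1;-0.0315 0.0177 -0.006 0 0 0 1;-0.0315 0.0177 -0.006 0 0 0 1;-0.0315 0.0177 -0.006 0 0 0 1;-0.0315 0.0177 -0.006 0 0 0 1;0 0 0 0 0 -0.111 1;0 0 0 0 0 -0.111 1;0 0 0 0 0 -0.111 1;0 0 0 0 0 -0.111 1;0 0 0 0 0 -0.111 1;0 0 0 0 0 -0.111 1;0 0 0 0 0 -0.111 1'
python3 -c "
from h import *
delta([.479,.331,.2],-93.3)"
```

```text
time_s: 2.97
tcp_pos: [0.5511, -0.2487, 0.2673]
eef_rot: [-180.0, 0.0, -112.1]
contact_force: [-0.0, 0.3, 0.7]
gripper_width: 0.0874
t 2.97 tcp [ 0.5511 -0.2487  0.2673] rpy [-180.      0.   -112.08] F [-0.03  0.31  0.71] w 0.0874
tool shift [-0.5101  0.2848  0.0673]
turn rotvec [-1.000e-04  0.000e+00 -3.278e-01]
```

```bash
python3 -m inch '0 0 0 0 0 -0.109 1;0 0 0 0 0 -0.109 1;0 0 0 0 0 -0.109 1;-0.0359 0.0066 0 0 0 0 1;-0.0359 0.0066 0 0 0 0 1;-0.0359 0.0066 0 0 0 0 1;-0.0359 0.0066 0 0 0 0 1;-0.0359 0.0066 0 0 0 0 1;-0.0359 0.0066 0 0 0 0 1;-0.0359 0.0066 0 0 0 0 1;-0.0359 0.0066 0 0 0 0 1;-0.0359 0.0066 0 0 0 0 1;-0.0359 0.0066 0 0 0 0 1;-0.0359 0.0066 0 0 0 0 1;-0.0359 0.0066 0 0 0 0 1;-0.0359 0.0066 0 0 0 0 1;-0.0359 0.0066 0 0 0 0 1;-0.0359 0.0066 0 0 0 0 1;-0.0359 0.0066 0 0 0 0 1'
python3 -c "
from h import *
delta([.4815,.331,.005],-93.3)"
```

```text
time_s: 4.55
tcp_pos: [0.4819, 0.333, 0.2676]
eef_rot: [-180.0, 0.0, -93.7]
contact_force: [0.3, -1.0, -0.3]
gripper_width: 0.0875
t 4.55 tcp [0.4819 0.333  0.2676] rpy [-1.7997e+02  3.0000e-02 -9.3650e+01] F [ 0.29 -1.   -0.27] w 0.0875
tool shift [0.0022 0.0004 0.2626]
turn rotvec [-0.0004  0.0006 -0.0061]
```

```bash
python3 -m inch '0.002 0 0.03 0 0 -0.006 1;0 0 0.03 0 0 0 1;0 0 0.03 0 0 0 1;0 0 0.03 0 0 0 1;0 0 0.03 0 0 0 1;0 0 0.03 0 0 0 1;0 0 0.03 0 0 0 1;0 0 0.02 0 0 0 1;0 0 0.015 0 0 0 1;0 0 0.01 0 0 0 1;0 0 0.005 0 0 0 1;0 0 0 0 0 0 1;0 0 0 0 0 0 1'
python3 - <<'E'
from h import *
delta([.4815,.331,.005],-93.3)
cv2.imwrite("pics/g1.png",np.hstack([cv2.resize(cv2.cvtColor(r.capture(n),cv2.COLOR_RGB2BGR)[y:y+100,x:x+100],None,fx=4,fy=4,interpolation=0) for n,x,y in(("scene",280,120),("top",110,150))]))
E
```

```text
time_s: 5.63
tcp_pos: [0.4827, 0.3296, 0.0079]
eef_rot: [-180.0, 0.0, -93.3]
contact_force: [1.2, 0.4, 0.6]
gripper_width: 0.0878
t 5.63 tcp [0.4827 0.3296 0.0079] rpy [-1.7996e+02  3.0000e-02 -9.3310e+01] F [1.21 0.44 0.59] w 0.0878
tool shift [-0.0013  0.0013  0.0029]
turn rotvec [-0.0006  0.0006 -0.0002]
```

View pics/g1.png

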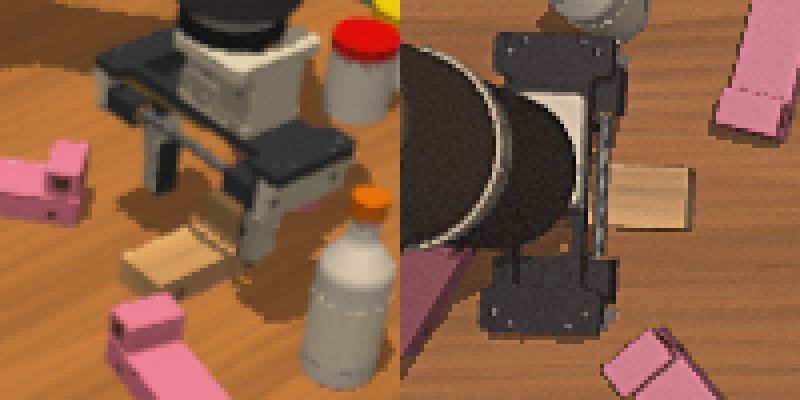

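```bash
python3 -m inch '0 0 0.0017 0 0 0 1;0 0 0.0017 0 0 0 1;0 0 0 0 0 0 0.4;0 0 0 0 0 0 0.4;0 0 0 0 0 0 0.4;0 0 0 0 0 0 0.4;0 0 0 0 0 0 0.4;0 0 0 0 0 0 0.4;0 0 0 0 0 0 0.4' 25
python3 -c "
from h import *
st()"
```

```text
time_s: 6.48
tcp_pos: [0.4823, 0.3292, 0.0039]
eef_rot: [-180.0, 0.0, -93.3]
contact_force: [-0.3, 0.6, -0.1]
gripper_width: 0.0469
t 6.48 tcp [0.4823 0.3292 0.0039] rpy [-180.      0.    -93.32] F [-0.27  0.58 -0.1 ] w 0.0469
```

```bash
python3 -m inch '0 0 0 0 0 0 0.4;0 0 0 0 0 0 0.4;0 0 -0.005 0 0 0 0.4;0 0 -0.015 0 0 0 0.4;0 0 -0.03 0 0 0 0.4;0 0 -0.03 0 0 0 0.4;0 0 -0.03 0 0 0 0.4;0 0 -0.02 0 0 0 0.4;0 0 0 0 0 0 0.4'
python3 - <<'E'
from h import *
J=(0.585,-0.0765,np.radians(11.65))
def tojig(p):
    c,s=np.cos(J[2]),np.sin(J[2]);d=p[:2]-np.array(J[:2]);return (np.array([c*d[0]+s*d[1],-s*d[0]+c*d[1]])*1000).round(1)
for n,uv,z in(("scene",(256.4,250.3),.036),("scene",(256.4,250.3),.03),("top",(284.2,159.4),.036),("top",(284.2,159.4),.03),("scene",(287.8,230.1),.042),("scene",(267,248.4),.042),("top",(246.7,160.3),.042),("top",(275,154.2),.042)):
    print(n,uv,z,tojig(ray(n,uv,z)))
st()
a=cv2.imread("pics/scene0.png");b=cv2.imread("pics/top0.png")
z=lambda im,x,y,w,h,f:cv2.resize(im[y:y+h,x:x+w],None,fx=f,fy=f,interpolation=cv2.INTER_CUBIC)
cv2.imwrite("pics/stopz.png",np.hstack([z(a,235,230,40,40,10),z(b,262,135,40,40,10)]))
E
```

```text
time_s: 7.23
tcp_pos: [0.4846, 0.3312, 0.1396]
eef_rot: [-179.7, 0.3, -93.3]
contact_force: [0.6, 0.6, 0.1]
gripper_width: 0.0349
scene (256.4, 250.3) 0.036 [11.9 44.9]
scene (256.4, 250.3) 0.03 [ 8.1 49.4]
top (284.2, 159.4) 0.036 [ 7.2 41.5]
top (284.2, 159.4) 0.03 [ 8.2 41. ]
scene (287.8, 230.1) 0.042 [ 29.7 147.8]
scene (267, 248.4) 0.042 [31.1 62.4]
top (246.7, 160.3) 0.042 [ 28.7 147. ]
top (275, 154.2) 0.042 [27.  64.1]
t 7.23 tcp [0.4846 0.3312 0.1396] rpy [-179.67    0.35  -93.28] F [0.63 0.56 0.13] w 0.0349
```

View pics/stopz.png

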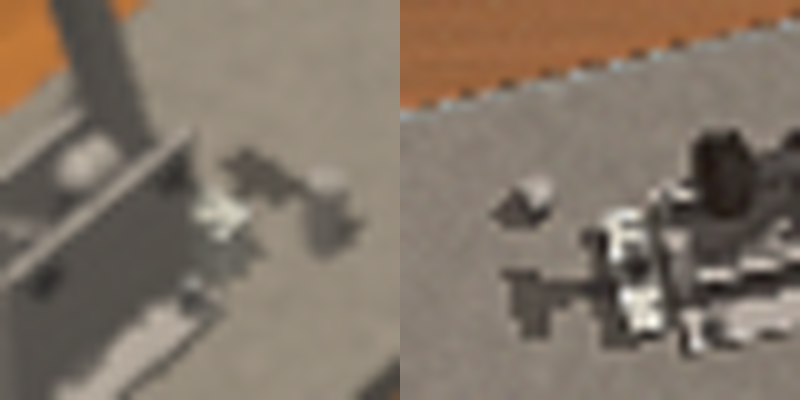

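```bash
python3 - <<'E'
from h import *
cv2.imwrite("pics/g2.png",np.hstack([cv2.resize(cv2.cvtColor(r.capture(n),cv2.COLOR_RGB2BGR)[y:y+100,x:x+100],None,fx=4,fy=4,interpolation=0) for n,x,y in(("scene",280,120),("top",110,150))]))
E
```

```text
(no output)
```

View pics/g2.png

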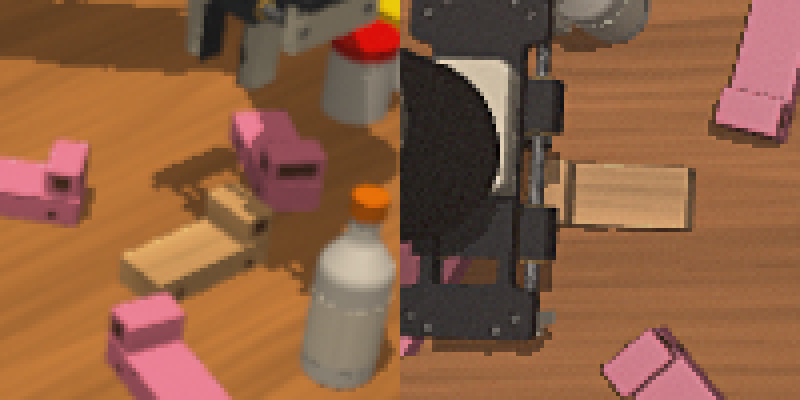

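```bash
python3 -m inch '0 0 0.01 0 0 0 1;0 0 0.01 0 0 0 1;0 0 0.01 0 0 0 1;0 0 0.01 0 0 0 1;0 0 0.01 0 0 0 1;0 0 0.01 0 0 0 1;0 0 0.01 0 0 0 1;0 0 0.01 0 0 0 1;0 0 0.01 0 0 0 1;0 0 0.01 0 0 0 1;0 0 0.015 0 0 0 1;0 0 0.01 0 0 0 1;0 0 0.005 0 0 0 1;0 0 0.004 0 0 0 1;0 0 0 0 0 0 1'
python3 -c "
from h import *
delta([.4825,.3305,.002],-93.3)"
```

```text
time_s: 8.58
tcp_pos: [0.4821, 0.329, -0.0009]
eef_rot: [180.0, -0.0, -93.3]
contact_force: [0.0, -0.2, -0.3]
gripper_width: 0.0877
t 8.58 tcp [ 0.4821  0.329  -0.0009] rpy [ 1.7997e+02 -5.0000e-02 -9.3330e+01] F [ 0.03 -0.18 -0.32] w 0.0877
tool shift [-0.0015 -0.0003 -0.0029]
turn rotvec [ 0.0006 -0.0008 -0.0005]
```

```bash
python3 -m inch '-0.0015 0 -0.003 0 0 0 1;0 0 0 0 0 0 0;0 0 0 0 0 0 0;0 0 0 0 0 0 0;0 0 0 0 0 0 0;0 0 0 0 0 0 0;0 0 0 0 0 0 0;0 0 0 0 0 0 0;0 0 0 0 0 0 0;0 0 0 0 0 0 0;0 0 0 0 0 0 0;0 0 0 0 0 0 0;0 0 0 0 0 0 0' 25
python3 - <<'E'
from h import *
st()
cv2.imwrite("pics/g3.png",np.hstack([cv2.resize(cv2.cvtColor(r.capture(n),cv2.COLOR_RGB2BGR)[y:y+100,x:x+100],None,fx=4,fy=4,interpolation=0) for n,x,y in(("scene",280,120),("top",110,150))]))
E
```

```text
time_s: 9.67
tcp_pos: [0.4824, 0.3307, 0.0028]
eef_rot: [180.0, -0.0, -93.3]
contact_force: [-0.5, -0.7, -0.7]
gripper_width: 0.0132
t 9.67 tcp [0.4824 0.3307 0.0028] rpy [180.    -0.   -93.33] F [-0.54 -0.73 -0.65] w 0.0132
```

View pics/g3.png

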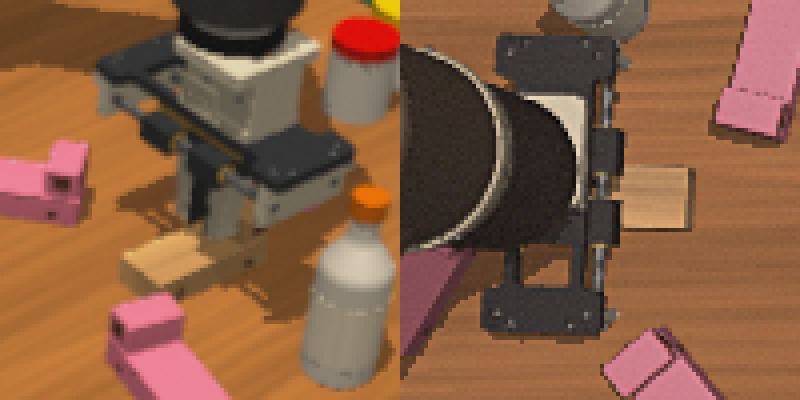

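```bash
python3 - <<'E'
from h import *
for z in (0,.01,.02,.03,.04): print(z,(proj("scene",[.4824,.3307,z])[0]-[280,120])*4, "L/R", [((proj("scene",[.4827+s*.044,.3296-s*.0025,z])[0]-[280,120])*4).round() for s in(-1,1)])
a=cv2.cvtColor(r.capture("scene"),cv2.COLOR_RGB2BGR)
cv2.imwrite("pics/g4.png",cv2.resize(a[140:200,300:360],None,fx=10,fy=10,interpolation=cv2.INTER_CUBIC))
E
```

```text
0 [195.88745902 267.89871209] L/R [array([157., 240.]), array([235., 298.])]
0.01 [197.29592179 257.42785431] L/R [array([158., 230.]), array([236., 288.])]
0.02 [198.71751866 246.85935436] L/R [array([160., 219.]), array([238., 277.])]
0.03 [200.15243423 236.19184004] L/R [array([161., 209.]), array([240., 266.])]
0.04 [201.60085653 225.42391334] L/R [array([162., 198.]), array([241., 256.])]
```

View pics/g4.png

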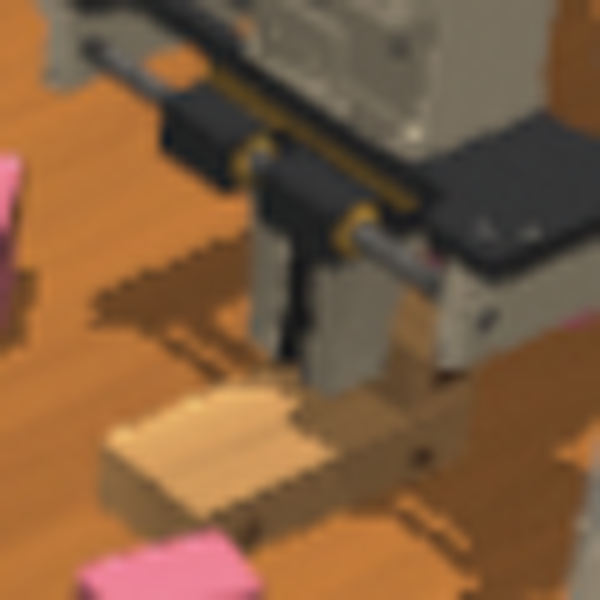

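```bash
python3 - <<'E'
from h import *
print(r.hold_point_z)
for s in(-1,1): print((proj("scene",[[.4846+s*.0175,.3312-s*.001,z] for z in(.12,.1396,.16,.18)])-[280,120])*4)
E
python3 -m inch '0 0 0 0 0 0 1;0 0 0 0 0 0 1;0 0 0 0 0 0 1;0 0 0 0 0 0 1;0 0 0 0 0 0 1;0 0 0 0 0 0 1;0 0 0 0 0 0 1;0 0 0 0 0 0 1;0 0 0 0 0 0 1;0 0 0 0 0 0 1;0 0 0 0 0 0 1;0 0 0.004 0 0 0 1;0 0 0.004 0 0 0 1;0 0 0 0 0 0 1'
python3 - <<'E'
from h import *
st()
a=cv2.cvtColor(r.capture("scene"),cv2.COLOR_RGB2BGR)
cv2.imwrite("pics/g5.png",cv2.resize(a[140:200,300:360],None,fx=10,fy=10,interpolation=cv2.INTER_CUBIC))
E
```

```text
0.0188
[[199.99021181 125.55644056]
 [202.94339637 102.52794784]
 [206.07795342  78.08513959]
 [209.21309267  53.63779137]]
[[233.08655007 147.83581308]
 [236.41653421 124.60942469]
 [239.9522832   99.94784204]
 [243.48997811  75.27268672]]
time_s: 10.98
tcp_pos: [0.4819, 0.3302, -0.0062]
eef_rot: [179.9, -0.1, -93.3]
contact_force: [-0.4, 0.5, -1.0]
gripper_width: 0.0863
t 10.98 tcp [ 0.4819  0.3302 -0.0062] rpy [ 1.7994e+02 -6.0000e-02 -9.3340e+01] F [-0.35  0.48 -0.96] w 0.0863
```

View pics/g5.png

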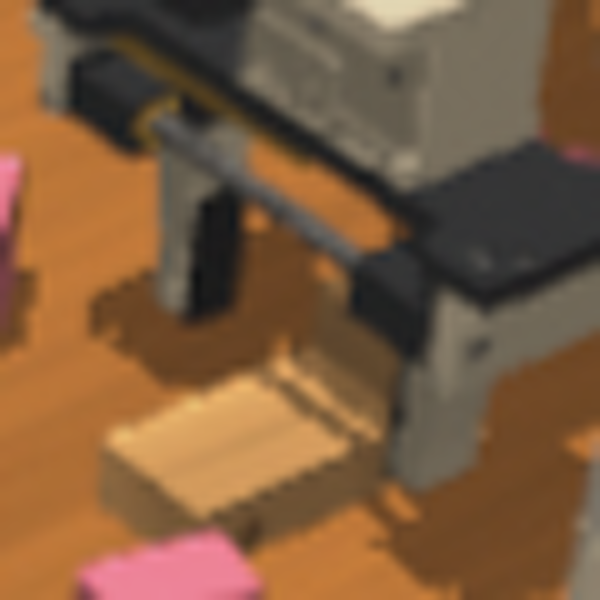

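```bash
python3 -m inch '0 0 0.005 0 0 0 1;0 0 0.005 0 0 0 1;0 0 0.005 0 0 0 1;0 0 0 0 0 0 1'
python3 - <<'E'
from h import *
st()
a=cv2.cvtColor(r.capture("scene"),cv2.COLOR_RGB2BGR)
cv2.imwrite("pics/g6.png",cv2.resize(a[140:200,300:360],None,fx=10,fy=10,interpolation=cv2.INTER_CUBIC))
E
```

```text
time_s: 11.37
tcp_pos: [0.4818, 0.33, -0.0215]
eef_rot: [179.9, -0.1, -93.3]
contact_force: [-0.0, -0.4, -0.0]
gripper_width: 0.0878
t 11.37 tcp [ 0.4818  0.33   -0.0215] rpy [ 1.7993e+02 -9.0000e-02 -9.3340e+01] F [-0.01 -0.41 -0.01] w 0.0878
```

View pics/g6.png

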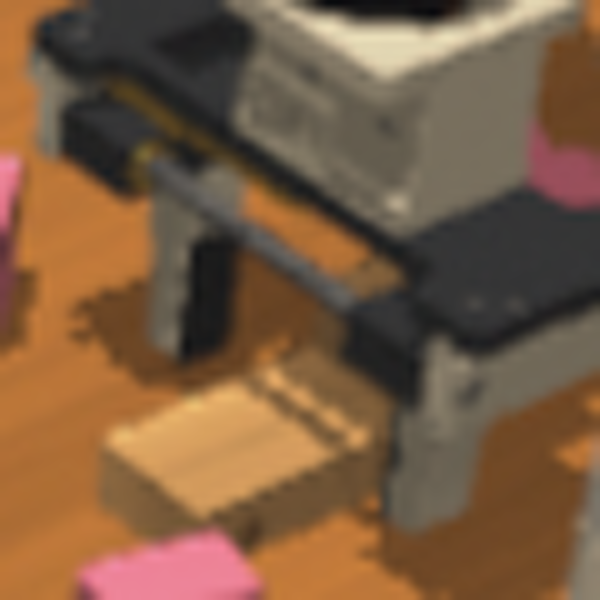

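```bash
python3 -m inch '0 0 0.003 0 0 0 1;0 0 0.003 0 0 0 1;0 0 0 0 0 0 1'; python3 -m inch '0 0 0.002 0 0 0 1;0 0 0.002 0 0 0 1;0 0 0 0 0 0 1'
```

```text
time_s: 11.67
tcp_pos: [0.4822, 0.3305, -0.0267]
eef_rot: [180.0, -0.0, -93.3]
contact_force: [-0.1, -0.1, 0.0]
gripper_width: 0.0877
time_s: 11.92
tcp_pos: [0.4822, 0.3306, -0.0305]
eef_rot: [180.0, -0.0, -93.3]
contact_force: [0.7, -0.0, 0.2]
gripper_width: 0.0881
```

```bash
python3 -m inch '0 0 0 0 0 0 0;0 0 0 0 0 0 0;0 0 0 0 0 0 0;0 0 0 0 0 0 0;0 0 0 0 0 0 0;0 0 0 0 0 0 0;0 0 0 0 0 0 0;0 0 0 0 0 0 0;0 0 0 0 0 0 0;0 0 0 0 0 0 0' 30
python3 -c "
from h import *
st()"
```

```text
time_s: 12.75
tcp_pos: [0.4824, 0.3308, -0.0301]
eef_rot: [-180.0, 0.0, -93.3]
contact_force: [0.7, 0.1, 0.9]
gripper_width: 0.0459
t 12.75 tcp [ 0.4824  0.3308 -0.0301] rpy [-180.      0.    -93.32] F [0.69 0.11 0.87] w 0.0459
```

```bash
python3 -m inch '0 0 -0.005 0 0 0 0;0 0 -0.015 0 0 0 0;0 0 -0.03 0 0 0 0;0 0 -0.03 0 0 0 0;0 0 -0.03 0 0 0 0;0 0 -0.02 0 0 0 0;0 0 0 0 0 0 0'
python3 - <<'E'
from h import *
delta([.5638-.202*.014-.005,.0263+.979*.014,.1],-78.35)
cv2.imwrite("pics/g7.png",np.hstack([cv2.resize(cv2.cvtColor(r.capture(n),cv2.COLOR_RGB2BGR)[y:y+100,x:x+100],None,fx=4,fy=4,interpolation=0) for n,x,y in(("scene",280,100),("top",110,150))]))
E
```

```text
time_s: 13.33
tcp_pos: [0.4845, 0.3328, 0.1052]
eef_rot: [-179.7, 0.3, -93.3]
contact_force: [0.6, 0.5, -1.0]
gripper_width: 0.0461
t 13.33 tcp [0.4845 0.3328 0.1052] rpy [-179.7     0.34  -93.28] F [ 0.58  0.5  -1.03] w 0.0461
tool shift [ 0.2882 -0.0881  0.004 ]
turn rotvec [-0.0059  0.0051 -0.2605]
```

View pics/g7.png

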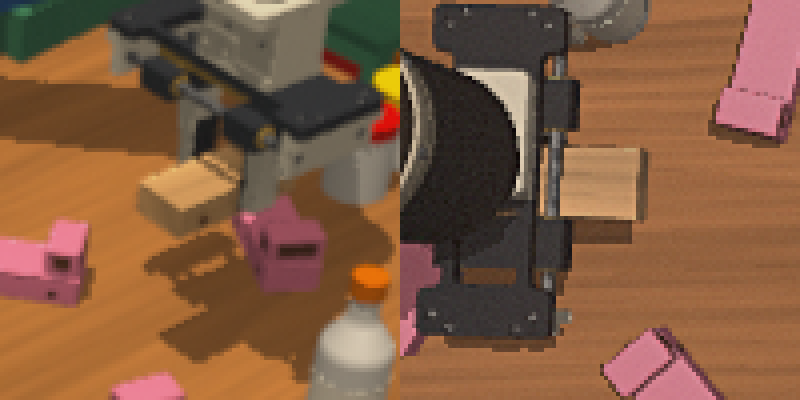

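```bash
python3 - <<'E'
from h import *
for n,a,b in(("top",(169.5,186.75),(168.5,204.5)),("scene",(327,151.25),(314,145.75))):
    A=ray(n,a,.161);B=ray(n,b,.161);m=(A+B)/2;print(n,A,B,np.linalg.norm(A-B),m, m+np.array([.055*np.sin(np.radians(-3.3)),.055*np.cos(np.radians(-3.3)),0]))
E
```

```text
top [0.50120105 0.26593124 0.161     ] [0.45608497 0.26881852 0.161     ] 0.045208369664475744 [0.47864301 0.26737488 0.161     ] [0.47547699 0.32228368 0.161     ]
scene [0.50406908 0.27735643 0.161     ] [0.46209968 0.2684816  0.161     ] 0.04289746619432756 [0.48308438 0.27291902 0.161     ] [0.47991836 0.32782782 0.161     ]
```

```bash
python3 -m inch '0 0 0 0 0 -0.087 0;0 0 0 0 0 -0.087 0;0 0 0 0 0 -0.0865 0;0.033 -0.001 0 0 0 0 0;0.033 -0.001 0 0 0 0 0;0.033 -0.001 0 0 0 0 0;0.033 -0.001 0 0 0 0 0;0.033 -0.001 0 0 0 0 0;0.033 -0.001 0 0 0 0 0;0.033 -0.001 0 0 0 0 0;0.033 -0.001 0 0 0 0 0;0.033 -0.001 0 0 0 0 0;0 0 0.01 0 0 0 0;0 0 0.025 0 0 0 0;0 0 0.025 0 0 0 0;0 0 0.02 0 0 0 0;0 0 0 0 0 0 0;0 0 0 0 0 0 0'
python3 - <<'E'
from h import *
delta([.5539,.0443,.02],-78.35)
cv2.imwrite("pics/g8.png",np.hstack([cv2.resize(cv2.cvtColor(r.capture(n),cv2.COLOR_RGB2BGR)[y:y+100,x:x+100],None,fx=4,fy=4,interpolation=0) for n,x,y in(("scene",220,180),("top",220,120))]))
E
```

```text
time_s: 14.93
tcp_pos: [0.5494, 0.0409, 0.0182]
eef_rot: [179.7, -0.1, -78.4]
contact_force: [0.1, -0.4, -1.4]
gripper_width: 0.0457
t 14.93 tcp [0.5494 0.0409 0.0182] rpy [ 1.7974e+02 -6.0000e-02 -7.8410e+01] F [ 0.15 -0.44 -1.43] w 0.0457
tool shift [-0.0025 -0.0051 -0.0018]
turn rotvec [ 0.0046 -0.001  -0.001 ]
```

View pics/g8.png

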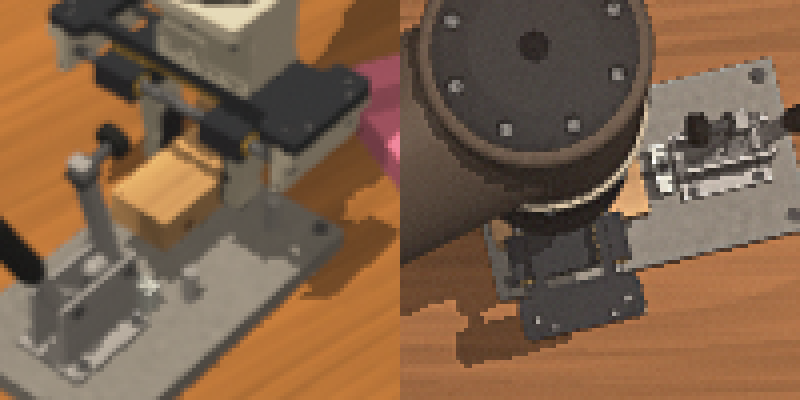

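```bash
python3 -m inch '-0.0025 -0.002 0.006 0.0046 0 0 0;0 0 0.01 0 0 0 0;0 0 0.006 0 0 0 0;0 0 0.003 0 0 0 0;0 0 0.002 0 0 0 0;0 0 0 0 0 0 0;0 0 0 0 0 0 0'; python3 -m inch '0 0 0.001 0 0 0 0;0 0 0.001 0 0 0 0;0 0 0 0 0 0 0'
```

```text
time_s: 15.62
tcp_pos: [0.5526, 0.0445, -0.0072]
eef_rot: [-179.7, -0.0, -78.4]
contact_force: [0.8, -0.5, -1.1]
gripper_width: 0.0455
time_s: 15.87
tcp_pos: [0.5525, 0.0445, -0.0091]
eef_rot: [-179.7, 0.0, -78.4]
contact_force: [-0.4, -0.3, -0.9]
gripper_width: 0.0455
```

```bash
python3 -m inch '0 0 0.001 -0.0046 0 0 0;0 0 0.001 0 0 0 0;0 0 0 0 0 0 0;0 0 0 0 0 0 0'; python3 -m inch '0 0 0.001 0 0 0 0;0 0 0 0 0 0 0;0 0 0 0 0 0 0'
```

```text
time_s: 16.2
tcp_pos: [0.5525, 0.0444, -0.0112]
eef_rot: [180.0, -0.0, -78.4]
contact_force: [0.5, -0.6, -1.6]
gripper_width: 0.0462
time_s: 16.45
tcp_pos: [0.5526, 0.0445, -0.0121]
eef_rot: [-180.0, 0.0, -78.4]
contact_force: [0.3, -0.1, -1.3]
gripper_width: 0.0459
```

```bash
python3 -m inch '0 0 0.0005 0 0 0 0;0 0 0 0 0 0 0;0 0 0 0 0 0 0'; python3 -m inch '0 0 0.0005 0 0 0 0;0 0 0 0 0 0 0;0 0 0 0 0 0 0'
```

```text
time_s: 16.7
tcp_pos: [0.5527, 0.0445, -0.0121]
eef_rot: [-180.0, -0.0, -78.4]
contact_force: [-2.5, 0.5, 5.6]
gripper_width: 0.0456
time_s: 16.95
tcp_pos: [0.5527, 0.0445, -0.0121]
eef_rot: [-180.0, -0.0, -78.4]
contact_force: [-3.1, 0.4, 9.7]
gripper_width: 0.0458
```

```bash
python3 -m inch '0 0 -0.0007 0 0 0 0;0 -0.001 0 0 0 0 0;0 -0.001 0 0 0 0 0;0 -0.001 0 0 0 0 0;0 -0.001 0 0 0 0 0;0 0 0 0 0 0 0;0 0 0 0 0 0 0'; python3 -m inch '0 -0.001 0 0 0 0 0;0 0 0 0 0 0 0;0 0 0 0 0 0 0';python3 -m inch '0 -0.001 0 0 0 0 0;0 0 0 0 0 0 0;0 0 0 0 0 0 0'
```

```text
time_s: 17.53
tcp_pos: [0.5552, 0.0447, -0.0121]
eef_rot: [179.9, -0.0, -78.4]
contact_force: [-6.8, -0.4, 9.8]
gripper_width: 0.0462
time_s: 17.78
tcp_pos: [0.5561, 0.0448, -0.0121]
eef_rot: [179.9, -0.0, -78.4]
contact_force: [-6.1, -1.1, 10.6]
gripper_width: 0.046
time_s: 18.03
tcp_pos: [0.5571, 0.0449, -0.0121]
eef_rot: [179.9, -0.0, -78.4]
contact_force: [-6.9, -1.9, 10.2]
gripper_width: 0.0453
```

```bash
python3 -m inch '0 0 -0.0005 0 0 0 0;0 0 0 0 0 0 0;0 0 0 0 0 0 0'; python3 -m inch '0 0 -0.0005 0 0 0 0;0 0 0 0 0 0 0;0 0 0 0 0 0 0'; python3 -c "
from h import *
print(st()['moment'])"
```

```text
time_s: 18.28
tcp_pos: [0.5585, 0.0457, -0.0121]
eef_rot: [-180.0, 0.0, -78.4]
contact_force: [0.0, -0.2, -0.3]
gripper_width: 0.0455
time_s: 18.53
tcp_pos: [0.5584, 0.0457, -0.0116]
eef_rot: [180.0, 0.0, -78.4]
contact_force: [-0.1, -0.4, -1.7]
gripper_width: 0.0456
t 18.53 tcp [ 0.5584  0.0457 -0.0116] rpy [179.99   0.   -78.4 ] F [-0.08 -0.37 -1.66] w 0.0456
[-0.00185811  0.10661076  0.00230727]
```

```bash
python3 -m inch '0 -0.001 0 0 0 0 0;0 0 0 0 0 0 0;0 0 0 0 0 0 0'; python3 -m inch '0 -0.001 0 0 0 0 0;0 0 0 0 0 0 0;0 0 0 0 0 0 0'; python3 -c "
from h import *
print(st()['moment'])"
```

```text
time_s: 18.78
tcp_pos: [0.5595, 0.0459, -0.0115]
eef_rot: [180.0, -0.0, -78.4]
contact_force: [0.1, -0.5, -1.8]
gripper_width: 0.0455
time_s: 19.03
tcp_pos: [0.5604, 0.0461, -0.0115]
eef_rot: [-180.0, -0.0, -78.4]
contact_force: [0.3, 0.5, -1.2]
gripper_width: 0.0458
t 19.03 tcp [ 0.5604  0.0461 -0.0115] rpy [-180.    -0.   -78.4] F [ 0.3   0.47 -1.2 ] w 0.0458
[0.03943749 0.12392594 0.06449405]
```

```bash
python3 -m inch '0 -0.001 0 0 0 0 0;0 0 0 0 0 0 0;0 0 0 0 0 0 0'; python3 -m inch '0 -0.001 0 0 0 0 0;0 0 0 0 0 0 0;0 0 0 0 0 0 0';  python3 -c "
from h import *
print(st()['moment'])"
```

```text
time_s: 19.28
tcp_pos: [0.5607, 0.0461, -0.0116]
eef_rot: [179.9, -0.0, -78.4]
contact_force: [-2.0, -1.0, 0.1]
gripper_width: 0.0458
time_s: 19.53
tcp_pos: [0.5607, 0.046, -0.0118]
eef_rot: [179.8, -0.0, -78.4]
contact_force: [-6.4, -0.3, 1.4]
gripper_width: 0.0457
t 19.53 tcp [ 0.5607  0.046  -0.0118] rpy [ 1.7984e+02 -1.0000e-02 -7.8420e+01] F [-6.39 -0.25  1.36] w 0.0457
[0.12025147 2.08976548 0.03133443]
```

```bash
python3 -m inch '0 0.0006 0 0 0 0 0;0.002 0 0 0 0 0 0;0.002 0 0 0 0 0 0;0.001 0 0 0 0 0 0;0 0 0 0 0 0 0;0 0 0 0 0 0 0'; python3 -m inch '0.001 0 0 0 0 0 0;0.001 0 0 0 0 0 0;0 0 0 0 0 0 0';  python3 -c "
from h import *
print(st()['moment'])"
```

```text
time_s: 20.03
tcp_pos: [0.5618, 0.0411, -0.0119]
eef_rot: [179.9, -0.0, -78.4]
contact_force: [-5.8, 0.5, -2.5]
gripper_width: 0.0454
time_s: 20.28
tcp_pos: [0.5622, 0.0392, -0.0119]
eef_rot: [179.9, 0.0, -78.4]
contact_force: [-5.4, 0.5, -1.8]
gripper_width: 0.0458
t 20.28 tcp [ 0.5622  0.0392 -0.0119] rpy [179.9    0.   -78.42] F [-5.41  0.54 -1.85] w 0.0458
[0.36381969 2.0388351  0.0507075 ]
```

```bash
for i in 1 ; do python3 -m inch '0.001 0 0 0 0 0 0;0.001 0 0 0 0 0 0;0 0 0 0 0 0 0'; done; python3 -m inch '0.001 0 0 0 0 0 0;0.001 0 0 0 0 0 0;0 0 0 0 0 0 0'
```

```text
time_s: 20.53
tcp_pos: [0.5625, 0.0373, -0.0119]
eef_rot: [179.9, 0.0, -78.4]
contact_force: [-5.4, 0.2, -1.6]
gripper_width: 0.046
time_s: 20.78
tcp_pos: [0.5629, 0.0353, -0.0119]
eef_rot: [179.9, 0.0, -78.4]
contact_force: [-6.0, 2.3, -1.6]
gripper_width: 0.046
```

```bash
python3 - <<'E'
from h import *
cv2.imwrite("pics/g9.png",np.hstack([cv2.resize(cv2.cvtColor(r.capture(n),cv2.COLOR_RGB2BGR)[y:y+50,x:x+50],None,fx=8,fy=8,interpolation=cv2.INTER_CUBIC) for n,x,y in(("scene",240,215),("top",255,135))]))
E
```

```text
(no output)
```

View pics/g9.png

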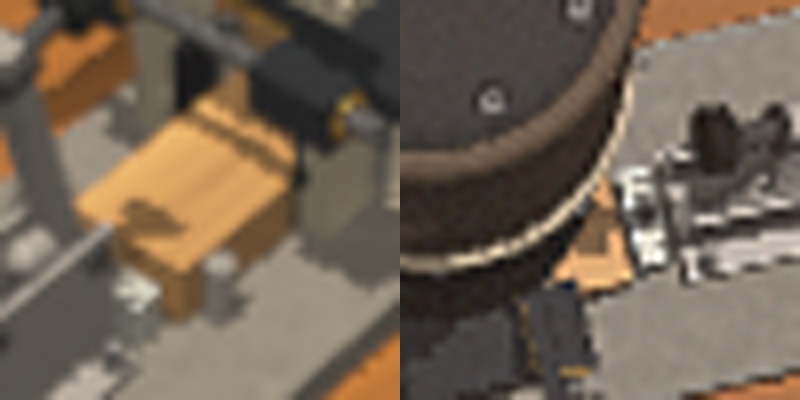

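```bash
python3 -m inch '0.0005 0 0 0 0 0 0;0 0 0 0 0 0 0;0 0 0 0 0 0 0'; python3 -m inch '0.0005 0 0 0 0 0 0;0 0 0 0 0 0 0;0 0 0 0 0 0 0';  python3 -c "
from h import *
print(st()['moment'])"
```

```text
time_s: 21.13
tcp_pos: [0.563, 0.0349, -0.0119]
eef_rot: [179.9, 0.0, -78.4]
contact_force: [-6.0, 0.9, -1.0]
gripper_width: 0.0458
time_s: 21.38
tcp_pos: [0.5631, 0.0344, -0.0119]
eef_rot: [179.9, 0.0, -78.4]
contact_force: [-5.1, 1.1, -1.8]
gripper_width: 0.0459
t 21.38 tcp [ 0.5631  0.0344 -0.0119] rpy [ 1.799e+02  1.000e-02 -7.842e+01] F [-5.15  1.12 -1.76] w 0.0459
[0.5380802  2.08979679 0.09242   ]
```

Not yet; moving on.

```bash
for k in 1; do python3 -m inch '0.001 0 0 0 0 0 0;0 0 0 0 0 0 0;0 0 0 0 0 0 0';done; python3 -m inch '0.001 0 0 0 0 0 0;0 0 0 0 0 0 0;0 0 0 0 0 0 0'
```

```text
time_s: 21.63
tcp_pos: [0.5633, 0.0334, -0.0119]
eef_rot: [179.9, 0.0, -78.4]
contact_force: [-5.7, 1.1, -1.2]
gripper_width: 0.0456
time_s: 21.88
tcp_pos: [0.5636, 0.0324, -0.0119]
eef_rot: [179.9, 0.0, -78.4]
contact_force: [-5.7, 1.3, -1.7]
gripper_width: 0.0458
```

```bash
python3 -m inch '0.001 0 0 0 0 0 0;0 0 0 0 0 0 0;0 0 0 0 0 0 0'; python3 -m inch '0.001 0 0 0 0 0 0;0 0 0 0 0 0 0;0 0 0 0 0 0 0'
```

```text
time_s: 22.13
tcp_pos: [0.5637, 0.0316, -0.0119]
eef_rot: [179.9, 0.0, -78.4]
contact_force: [-6.3, 2.8, -1.9]
gripper_width: 0.0454
time_s: 22.38
tcp_pos: [0.5637, 0.0316, -0.0119]
eef_rot: [179.9, 0.1, -78.4]
contact_force: [-8.4, 7.2, -0.4]
gripper_width: 0.0457
```

```bash
python3 -m inch '0.0004 0 0 0 0 0 0;0 0 0 0 0 0 0;0 0 0 0 0 0 0;0 0 0 0 0 0 0'; python3 -c "
from h import *
print(st()['moment'])"
```

```text
time_s: 22.72
tcp_pos: [0.5637, 0.0316, -0.0119]
eef_rot: [179.9, 0.1, -78.4]
contact_force: [-9.3, 10.4, -1.1]
gripper_width: 0.0456
t 22.72 tcp [ 0.5637  0.0316 -0.0119] rpy [ 1.7992e+02  9.0000e-02 -7.8420e+01] F [-9.3  10.39 -1.1 ] w 0.0456
[3.72837441 3.51689587 0.00490461]
```

```bash
python3 -m inch '-0.0005 0 0.0003 0 0 0 0;-0.0004 0 0.0003 0 0 0 0;0 0 0 0 0 0 0;0 0 0 0 0 0 0' 3; python3 -c "
from h import *
print(st()['moment'])"
```

```text
time_s: 23.05
tcp_pos: [0.564, 0.0313, -0.0121]
eef_rot: [179.9, 0.0, -78.4]
contact_force: [-6.2, 3.0, 1.7]
gripper_width: 0.0459
t 23.05 tcp [ 0.564   0.0313 -0.0121] rpy [ 1.7993e+02  2.0000e-02 -7.8420e+01] F [-6.2   2.96  1.69] w 0.0459
[ 1.13037018  2.57376007 -0.07763765]
```

```bash
python3 -m inch '0 0 0 0 0 0 0.56;0 0 0 0 0 0 0.6;0 0 0 0 0 0 0.7;0 0 0 0 0 0 0.7;0 0 0 0 0 0 0.7;0 0 0 0 0 0 0.7'; python3 -c "
from h import *
print(st()['moment'])"
```

```text
time_s: 23.55
tcp_pos: [0.5654, 0.0312, -0.0118]
eef_rot: [-180.0, -0.0, -78.4]
contact_force: [-0.9, 0.6, -0.1]
gripper_width: 0.0614
t 23.55 tcp [ 0.5654  0.0312 -0.0118] rpy [-179.95   -0.    -78.39] F [-0.92  0.62 -0.14] w 0.0614
[ 0.04307204  0.16634328 -0.01141068]
```

```bash
python3 -m inch '0 -0.002 0 0 0 0 0.7;0 -0.002 0 0 0 0 0.7;0 -0.002 0 0 0 0 0.7;0 0 0 0 0 0 0.7;0 0 0 0 0 0 0.7'; python3 -m inch '0 -0.001 0 0 0 0 0.7;0 -0.0005 0 0 0 0 0.7;0 0 0 0 0 0 0.7;0 0 0 0 0 0 0.7'; python3 -c "
from h import *
print(st()['moment'])"
```

```text
time_s: 23.97
tcp_pos: [0.5709, 0.0324, -0.0121]
eef_rot: [-180.0, 0.0, -78.4]
contact_force: [-0.2, 0.3, -0.4]
gripper_width: 0.0612
time_s: 24.3
tcp_pos: [0.5714, 0.0325, -0.0122]
eef_rot: [179.9, -0.0, -78.4]
contact_force: [-3.7, 0.8, 1.8]
gripper_width: 0.061
t 24.3 tcp [ 0.5714  0.0325 -0.0122] rpy [179.92  -0.   -78.41] F [-3.75  0.83  1.82] w 0.061
[ 0.04224273  1.52858913 -0.07022279]
```

```bash
python3 -m inch '0 -0.0004 0 0 0 0 0.7;0 0 0 0 0 0 0.7;0 0.002 0 0 0 0 0.7;0 0.004 0 0 0 0 0.7;0 0.002 0 0 0 0 0.8;0 0 -0.005 0 0 0 0.8;0 0 -0.01 0 0 0 0.8;0 0 -0.02 0 0 0 0.8;0 0 -0.03 0 0 0 0.8;0 0 -0.03 0 0 0 0.6;0 0 -0.03 0 0 0 0.3;0 0 -0.03 0 0 0 0;-0.01 0 -0.03 0 0 0 0;0 0 -0.03 0 0 0 0;0 0 0 0 0 0 0'
python3 - <<'E'
from h import *
st()
cv2.imwrite("pics/g10.png",np.hstack([cv2.resize(cv2.cvtColor(r.capture(n),cv2.COLOR_RGB2BGR)[y:y+66,x:x+66],None,fx=6,fy=6,interpolation=cv2.INTER_CUBIC) for n,x,y in(("scene",235,200),("top",235,130))]))
E
```

```text
time_s: 25.55
tcp_pos: [0.5663, 0.0417, 0.2111]
eef_rot: [-179.3, -0.0, -78.3]
contact_force: [0.2, -0.5, 0.9]
gripper_width: 0.0356
t 25.55 tcp [0.5663 0.0417 0.2111] rpy [-179.33   -0.    -78.31] F [ 0.19 -0.5   0.91] w 0.0356
```

View pics/g10.png

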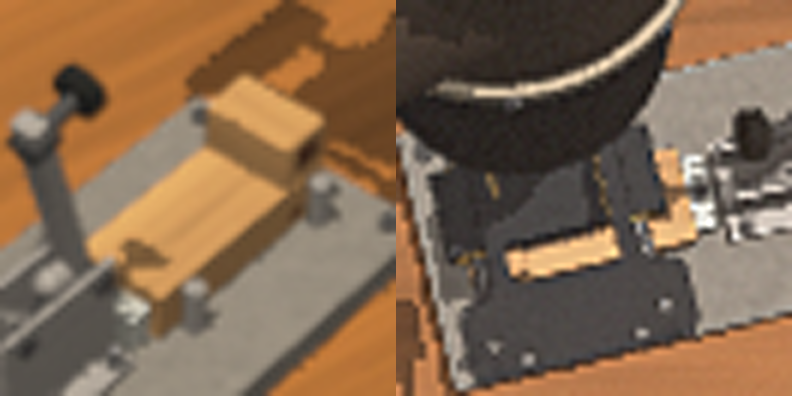

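```bash
cat >> h.py <<'E'
JX,JY,JA=.5862,-.0763,np.radians(11.65)
def jig2w(x,y): return np.array([JX+x*np.cos(JA)-y*np.sin(JA),JY+x*np.sin(JA)+y*np.cos(JA)])
def w2jig(p): d=np.array(p[:2])-[JX,JY];return np.array([np.cos(JA)*d[0]+np.sin(JA)*d[1],-np.sin(JA)*d[0]+np.cos(JA)*d[1]])
def jst():
    s=st();f=s['contact_force'];c,n=np.cos(JA),np.sin(JA)
    print("jig xy mm",(w2jig(s['tcp_pos'])*1000).round(1),"zr",(s['tcp_pos'][2]*1000).round(1),"Fjig",(c*f[0]+n*f[1]).round(2),(-n*f[0]+c*f[1]).round(2),f[2].round(2));return s
E
python3 -m inch '0 0 0 0 0 0 0;0 0 0 0 0 0 0;0 0 0 0 0 0 0'
python3 - <<'E'
from h import *
jst();delta([*jig2w(0,-.037),.211],-78.35)
E
```

```text
time_s: 25.9
tcp_pos: [0.5622, 0.0407, 0.202]
eef_rot: [179.9, -0.0, -78.4]
contact_force: [0.8, 0.3, -0.8]
gripper_width: 0.008
t 25.9 tcp [0.5622 0.0407 0.202 ] rpy [ 1.799e+02 -1.000e-02 -7.841e+01] F [ 0.8   0.27 -0.83] w 0.008
jig xy mm [1.000e-01 1.194e+02] zr 202.0 Fjig 0.84 0.11 -0.83
t 25.9 tcp [0.5622 0.0407 0.202 ] rpy [ 1.799e+02 -1.000e-02 -7.841e+01] F [ 0.8   0.27 -0.83] w 0.008
tool shift [ 0.1564 -0.     -0.0089]
turn rotvec [ 0.0018 -0.0003 -0.001 ]
```

```bash
python3 -m inch '0.026 0 0 0 0 0 0;0.026 0 0 0 0 0 0;0.026 0 0 0 0 0 0;0.026 0 0 0 0 0 0;0.026 0 0 0 0 0 0;0.026 0 0 0 0 0 0;0 0 0 0 0 0 0;0 0 0 0 0 0 0'
python3 - <<'E'
from h import *
jst();delta([*jig2w(0,-.037),.130],-78.35)
a=cv2.cvtColor(r.capture("scene"),cv2.COLOR_RGB2BGR)
cv2.imwrite("pics/h1.png",cv2.resize(a[170:290,190:310],None,fx=5,fy=5,interpolation=cv2.INTER_CUBIC))
E
```

```text
time_s: 26.57
tcp_pos: [0.5937, -0.1133, 0.2016]
eef_rot: [179.9, 0.0, -78.5]
contact_force: [0.5, 0.5, -0.7]
gripper_width: 0.0007
t 26.57 tcp [ 0.5937 -0.1133  0.2016] rpy [ 1.7987e+02  1.0000e-02 -7.8540e+01] F [ 0.51  0.54 -0.69] w 0.0007
jig xy mm [ -0.1 -37.7] zr 201.6 Fjig 0.61 0.43 -0.69
t 26.57 tcp [ 0.5937 -0.1133  0.2016] rpy [ 1.7987e+02  1.0000e-02 -7.8540e+01] F [ 0.51  0.54 -0.69] w 0.0007
tool shift [-0.0007 -0.0003  0.0716]
turn rotvec [ 0.0023  0.0002 -0.0034]
```

View pics/h1.png

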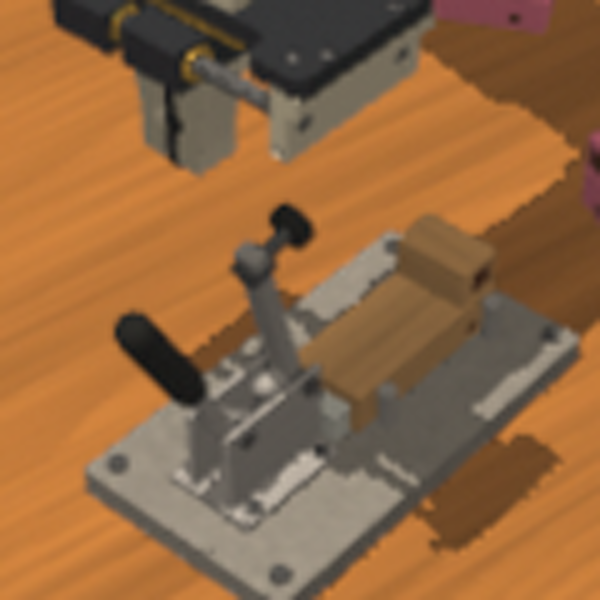

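```bash
python3 - <<'E'
from h import *
s=r.get_state();c=w2jig(s['tcp_pos'])
O=np.array([[228.5,204.5],[218.5,199],[237.5,199.5]])
def f(q):
    xw,yw,z=q[:3]
    w=[np.r_[jig2w(c[0]+a*xw,c[1]+b*yw),z] for a,b in((1,-1),(-1,-1),(1,1))]
    return (proj("scene",w)-O).ravel()
q=least_squares(f,[.02,.012,.23]);print(q.x*1000,q.fun.round(1), "dz",(q.x[2]-s['tcp_pos'][2])*1000)
E
```

```text
[ 15.202411    12.04837051 242.68859342] [ 0.   0.5 -0.6 -0.2 -0.9 -0.2] dz 40.79106253023912
```

```bash
python3 -m inch '0 0 0.01 0 0 0 0;0 0 0.02 0 0 0 0;0 0 0.02 0 0 0 0;0 0 0.02 0 0 0 0;0 0 0.01 0 0 0 0;0 0 0.008 0 0 0 0;0 0 0 0 0 0 0;0 0 0 0 0 0 0'
python3 - <<'E'
from h import *
jst()
a=cv2.cvtColor(r.capture("scene"),cv2.COLOR_RGB2BGR)
cv2.imwrite("pics/h2.png",cv2.resize(a[170:290,190:310],None,fx=5,fy=5,interpolation=cv2.INTER_CUBIC))
E
```

```text
time_s: 27.28
tcp_pos: [0.5944, -0.1116, 0.1152]
eef_rot: [180.0, -0.0, -78.4]
contact_force: [-0.4, -0.5, -0.0]
gripper_width: 0.0004
t 27.28 tcp [ 0.5944 -0.1116  0.1152] rpy [ 1.800e+02 -2.000e-02 -7.836e+01] F [-0.44 -0.5  -0.02] w 0.0004
jig xy mm [  0.9 -36.2] zr 115.2 Fjig -0.53 -0.4 -0.02
```

View pics/h2.png

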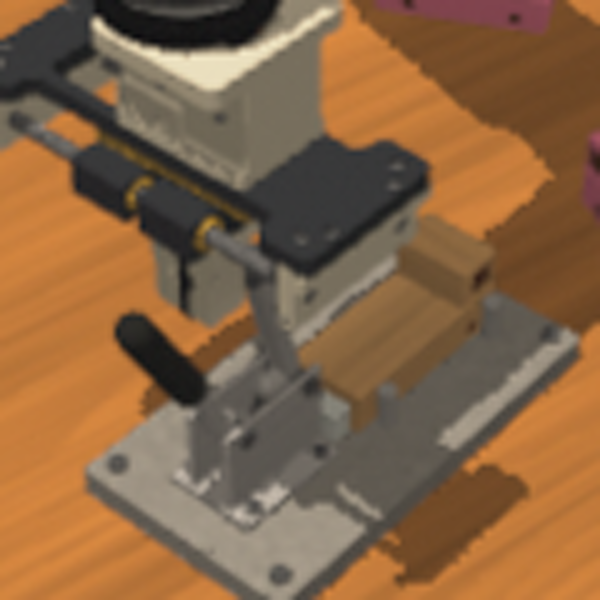

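```bash
python3 -m inch '0.003 0.001 0 0 0 0 0;0.003 0 0 0 0 0 0;0.002 0 0 0 0 0 0;0 0 0 0 0 0 0;0 0 0 0 0 0 0'; python3 -m inch '0.0015 0 0 0 0 0 0;0.0015 0 0 0 0 0 0;0 0 0 0 0 0 0';python3 -c "
from h import *
jst()"
```

```text
time_s: 27.75
tcp_pos: [0.5949, -0.1202, 0.1152]
eef_rot: [-180.0, -0.0, -78.4]
contact_force: [-0.1, -0.1, -0.2]
gripper_width: 0.0007
time_s: 28.0
tcp_pos: [0.5954, -0.1231, 0.1149]
eef_rot: [180.0, -0.0, -78.4]
contact_force: [0.4, 0.6, -0.1]
gripper_width: 0.0004
t 28.0 tcp [ 0.5954 -0.1231  0.1149] rpy [180.    -0.   -78.41] F [ 0.36  0.6  -0.1 ] w 0.0004
jig xy mm [ -0.4 -47.7] zr 114.9 Fjig 0.48 0.51 -0.1
```

```bash
python3 -m inch '0.001 0 0 0 0 0 0;0.001 0 0 0 0 0 0;0 0 0 0 0 0 0';  python3 -m inch '0.001 0 0 0 0 0 0;0.001 0 0 0 0 0 0;0.001 0 0 0 0 0 0;0 0 0 0 0 0 0';python3 - <<'E'
from h import *
jst()
a=cv2.cvtColor(r.capture("scene"),cv2.COLOR_RGB2BGR)
cv2.imwrite("pics/h3.png",cv2.resize(a[170:290,190:310],None,fx=5,fy=5,interpolation=cv2.INTER_CUBIC))
E
```

```text
time_s: 28.25
tcp_pos: [0.5958, -0.1249, 0.1149]
eef_rot: [180.0, -0.0, -78.4]
contact_force: [-0.2, 0.1, 0.6]
gripper_width: 0.0003
time_s: 28.58
tcp_pos: [0.5963, -0.1279, 0.1149]
eef_rot: [180.0, -0.0, -78.4]
contact_force: [0.6, -0.9, 0.7]
gripper_width: 0.001
t 28.58 tcp [ 0.5963 -0.1279  0.1149] rpy [179.99  -0.   -78.4 ] F [ 0.55 -0.87  0.66] w 0.001
jig xy mm [ -0.5 -52.6] zr 114.9 Fjig 0.37 -0.97 0.66
```

View pics/h3.png

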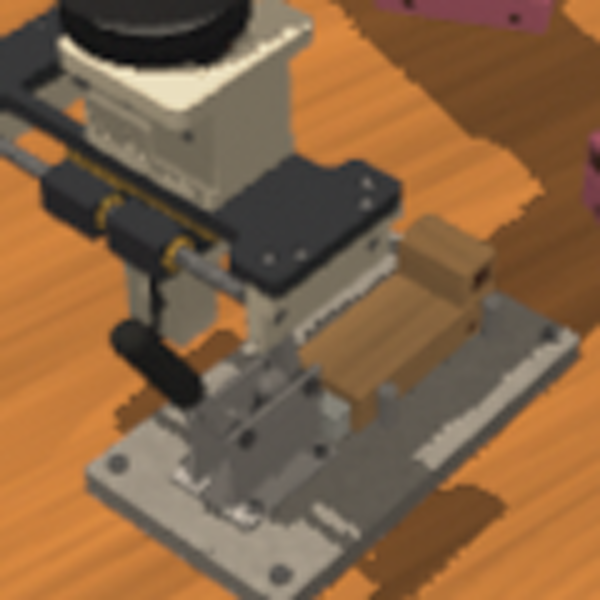

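```bash
python3 -m inch '0.0033 0 0.0016 0 0 0 0;0.0033 0 0.0016 0 0 0 0;0.0033 0 0.0016 0 0 0 0;0.0033 0 0.002 0 0 0 0;0.0033 0 0.002 0 0 0 0;0.0031 0 0.0023 0 0 0 0;0.0031 0 0.0023 0 0 0 0;0 0 0 0 0 0 0';python3 - <<'E'
from h import *
jst()
a=cv2.cvtColor(r.capture("scene"),cv2.COLOR_RGB2BGR)
cv2.imwrite("pics/h4.png",cv2.resize(a[170:290,190:310],None,fx=5,fy=5,interpolation=cv2.INTER_CUBIC))
E
```

```text
time_s: 29.3
tcp_pos: [0.6006, -0.1507, 0.1008]
eef_rot: [179.9, 0.0, -78.4]
contact_force: [-0.1, 0.9, -0.1]
gripper_width: 0.0006
t 29.3 tcp [ 0.6006 -0.1507  0.1008] rpy [ 1.7994e+02  1.0000e-02 -7.8440e+01] F [-0.11  0.89 -0.09] w 0.0006
jig xy mm [ -0.9 -75.8] zr 100.8 Fjig 0.07 0.89 -0.09
```

View pics/h4.png

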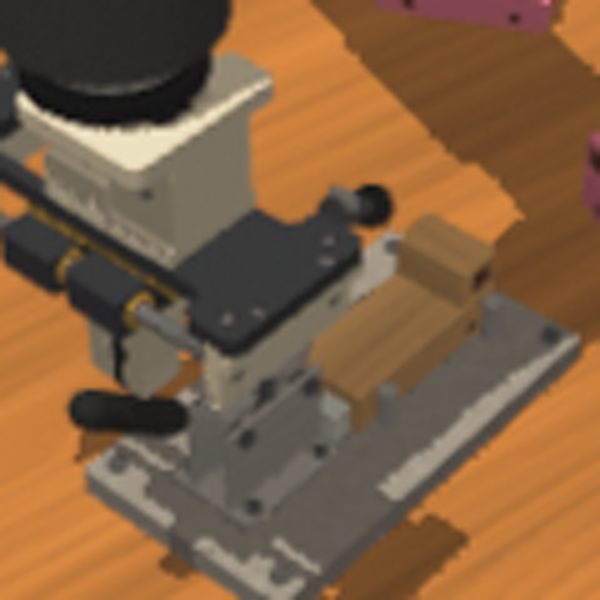

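```bash
python3 -m inch '0.0035 0 0.0035 0 0 0 0;0.0035 0 0.0035 0 0 0 0;0.003 0 0.0038 0 0 0 0;0.003 0 0.0038 0 0 0 0;0.0027 0 0.0041 0 0 0 0;0.0027 0 0.0041 0 0 0 0;0.0017 0 0.003 0 0 0 0;0.0017 0 0.003 0 0 0 0;0 0 0 0 0 0 0';python3 - <<'E'
from h import *
jst()
a=cv2.cvtColor(r.capture("scene"),cv2.COLOR_RGB2BGR)
cv2.imwrite("pics/h5.png",cv2.resize(a[170:290,190:310],None,fx=5,fy=5,interpolation=cv2.INTER_CUBIC))
E
```

```text
time_s: 30.1
tcp_pos: [0.6047, -0.1716, 0.0716]
eef_rot: [179.9, 0.0, -78.4]
contact_force: [0.1, -0.2, 1.1]
gripper_width: 0.0007
t 30.1 tcp [ 0.6047 -0.1716  0.0716] rpy [ 1.7991e+02  3.0000e-02 -7.8420e+01] F [ 0.08 -0.19  1.1 ] w 0.0007
jig xy mm [ -1.2 -97.1] zr 71.6 Fjig 0.04 -0.2 1.1
```

View pics/h5.png

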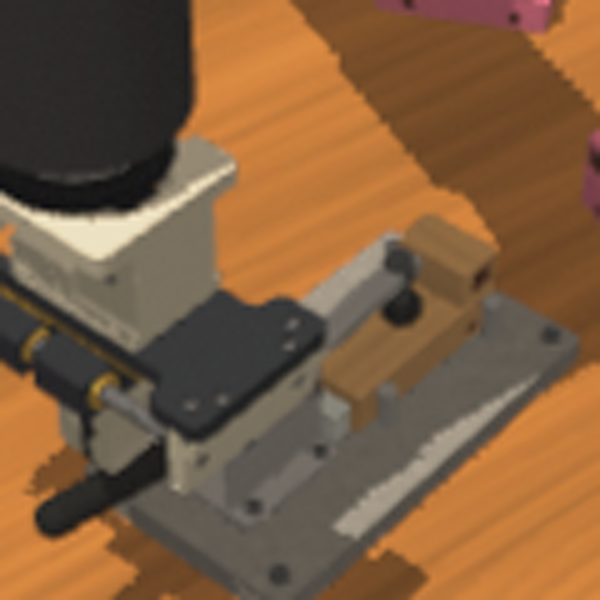

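```bash
python3 -m inch '0.0009 0 0.0021 0 0 0 0;0.0009 0 0.0021 0 0 0 0;0.0009 0 0.0021 0 0 0 0;0.0007 0 0.002 0 0 0 0;0.0007 0 0.002 0 0 0 0;0 0 0 0 0 0 0'; python3 -m inch '0.0007 0 0.002 0 0 0 0;0.0007 0 0.002 0 0 0 0;0 0 0 0 0 0 0';python3 -c "
from h import *
jst()"
```

```text
time_s: 30.65
tcp_pos: [0.6061, -0.1754, 0.0622]
eef_rot: [180.0, -0.0, -78.4]
contact_force: [-0.1, -0.2, 1.1]
gripper_width: 0.0007
time_s: 30.9
tcp_pos: [0.6065, -0.1768, 0.0584]
eef_rot: [-180.0, -0.0, -78.4]
contact_force: [-0.2, 0.6, 2.0]
gripper_width: 0.0006
t 30.9 tcp [ 0.6065 -0.1768  0.0584] rpy [-1.7999e+02 -1.0000e-02 -7.8400e+01] F [-0.24  0.58  1.95] w 0.0006
jig xy mm [  -0.4 -102.5] zr 58.4 Fjig -0.12 0.62 1.95
```

```bash
python3 -m inch '0.0006 0 0.002 0 0 0 0;0.0005 0 0.002 0 0 0 0;0 0 0 0 0 0 0'; python3 -m inch '0.0005 0 0.002 0 0 0 0;0.0004 0 0.002 0 0 0 0;0 0 0 0 0 0 0';python3 - <<'E'
from h import *
jst()
a=cv2.cvtColor(r.capture("scene"),cv2.COLOR_RGB2BGR)
cv2.imwrite("pics/h6.png",cv2.resize(a[170:290,190:310],None,fx=5,fy=5,interpolation=cv2.INTER_CUBIC))
E
```

```text
time_s: 31.15
tcp_pos: [0.6067, -0.178, 0.0544]
eef_rot: [-180.0, -0.0, -78.4]
contact_force: [-0.0, -0.6, 2.7]
gripper_width: 0.0006
time_s: 31.4
tcp_pos: [0.6069, -0.1789, 0.0502]
eef_rot: [-180.0, -0.0, -78.4]
contact_force: [0.0, -2.2, 2.4]
gripper_width: 0.0006
t 31.4 tcp [ 0.6069 -0.1789  0.0502] rpy [-1.80e+02 -1.00e-02 -7.84e+01] F [ 0.03 -2.17  2.36] w 0.0006
jig xy mm [  -0.5 -104.7] zr 50.2 Fjig -0.41 -2.14 2.36
```

View pics/h6.png

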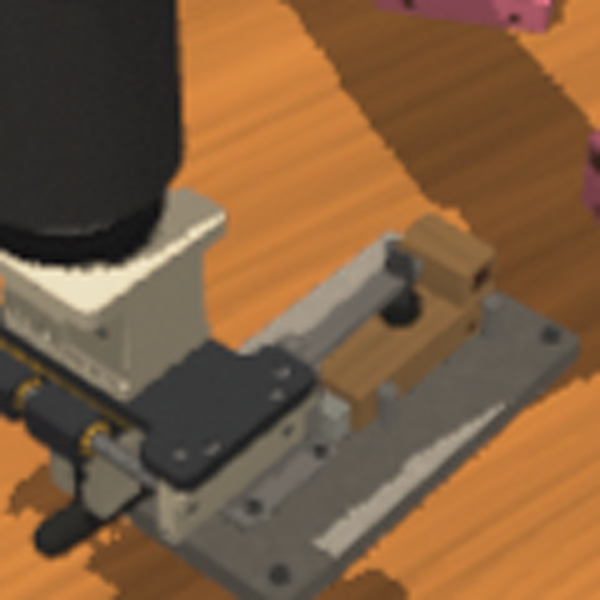

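```bash
python3 - <<'E'
from h import *
for a in (0,3,6,9,12,15,20,25):
    t=np.radians(a)
    o=[]
    for s_ in (.117,):
        w=np.r_[jig2w(0,-.025-s_*np.cos(t)),.068+s_*np.sin(t)]
        o.append(((proj("scene",w)[0]-[190,170]+.5)*5).round(0))
    # arm end at same
    print(a,o)
E
```

```text
0 [array([ 36., 575.])]
3 [array([ 35., 565.])]
6 [array([ 35., 555.])]
9 [array([ 35., 545.])]
12 [array([ 36., 534.])]
15 [array([ 37., 523.])]
20 [array([ 41., 503.])]
25 [array([ 46., 483.])]
```

```bash
python3 -m inch '0.0003 0 0.0015 0 0 0 0;0.0003 0 0.0015 0 0 0 0;0 0 0 0 0 0 0'; python3 -m inch '0.0002 0 0.001 0 0 0 0;0.0002 0 0.001 0 0 0 0;0 0 0 0 0 0 0';python3 -m inch '0.0002 0 0.001 0 0 0 0;0 0 0 0 0 0 0'
```

```text
time_s: 31.7
tcp_pos: [0.6067, -0.1792, 0.0469]
eef_rot: [180.0, 0.0, -78.4]
contact_force: [-0.4, -0.6, 0.9]
gripper_width: 0.0007
time_s: 31.95
tcp_pos: [0.6066, -0.1795, 0.0449]
eef_rot: [180.0, 0.0, -78.4]
contact_force: [0.0, -0.0, -0.3]
gripper_width: 0.0004
time_s: 32.12
tcp_pos: [0.6069, -0.1797, 0.0441]
eef_rot: [180.0, 0.0, -78.4]
contact_force: [-0.4, 1.4, 0.6]
gripper_width: 0.0007
```

```bash
python3 - <<'E'
from h import *
jst()
a=cv2.cvtColor(r.capture("scene"),cv2.COLOR_RGB2BGR)
cv2.imwrite("pics/h7.png",cv2.resize(a[170:290,190:310],None,fx=5,fy=5,interpolation=cv2.INTER_CUBIC))
E
```

```text
t 32.12 tcp [ 0.6069 -0.1797  0.0441] rpy [ 1.7998e+02  1.0000e-02 -7.8400e+01] F [-0.37  1.39  0.64] w 0.0007
jig xy mm [  -0.7 -105.5] zr 44.1 Fjig -0.08 1.44 0.64
```

View pics/h7.png

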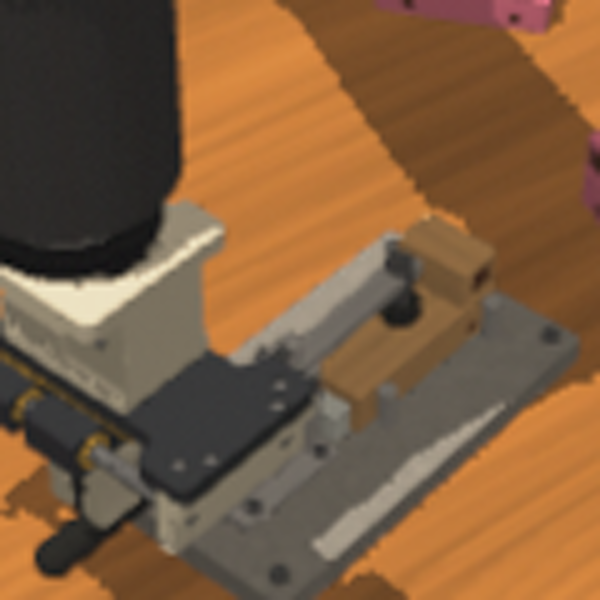

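```bash
python3 -m inch '0 0 0.001 0 0 0 0;0 0 0 0 0 0 0;0 0 0 0 0 0 0'; python3 -m inch '0 0 0.001 0 0 0 0;0 0 0 0 0 0 0;0 0 0 0 0 0 0'
```

```text
time_s: 32.42
tcp_pos: [0.607, -0.1798, 0.0434]
eef_rot: [180.0, 0.0, -78.4]
contact_force: [-0.9, 0.2, -0.1]
gripper_width: 0.0004
time_s: 32.67
tcp_pos: [0.607, -0.1798, 0.0424]
eef_rot: [180.0, 0.0, -78.4]
contact_force: [0.2, 0.8, -0.0]
gripper_width: 0.0007
```

```bash
python3 -m inch '0 0 0.001 0 0 0 0;0 0 0 0 0 0 0;0 0 0 0 0 0 0'; python3 -m inch '0 0 0.001 0 0 0 0;0 0 0 0 0 0 0;0 0 0 0 0 0 0'
python3 - <<'E'
from h import *
jst()
a=cv2.cvtColor(r.capture("scene"),cv2.COLOR_RGB2BGR)
cv2.imwrite("pics/h8.png",cv2.resize(a[170:290,190:310],None,fx=5,fy=5,interpolation=cv2.INTER_CUBIC))
E
```

```text
time_s: 32.92
tcp_pos: [0.607, -0.1798, 0.0414]
eef_rot: [180.0, 0.0, -78.4]
contact_force: [0.1, -0.3, -0.4]
gripper_width: 0.0004
time_s: 33.17
tcp_pos: [0.607, -0.1798, 0.0404]
eef_rot: [180.0, 0.0, -78.4]
contact_force: [0.5, 0.0, -1.1]
gripper_width: 0.0004
t 33.17 tcp [ 0.607  -0.1798  0.0404] rpy [179.99   0.   -78.4 ] F [ 0.5   0.   -1.13] w 0.0004
jig xy mm [  -0.5 -105.6] zr 40.4 Fjig 0.49 -0.1 -1.13
```

View pics/h8.png

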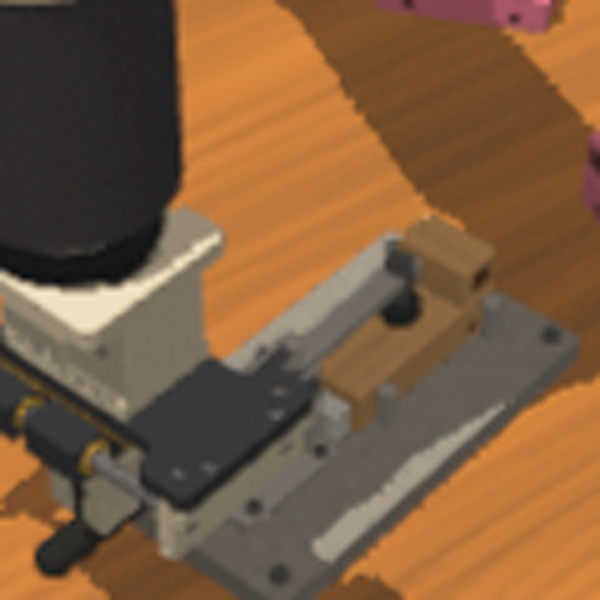

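```bash
python3 -m inch '0 0 -0.003 0 0 0 0;0 0 -0.01 0 0 0 0;0 0 -0.025 0 0 0 0;0 0 -0.03 0 0 0 0;0 0 -0.03 0 0 0 0;0 0 -0.03 0 0 0 0;0.02 0 -0.02 0 0 0 0;0.035 0 0 0 0 0 0;0.035 0 0 0 0 0 0;0.035 0 0 0 0 0 0;0.03 0 0 0 0 0 0;0.015 0 0 0 0 0 0;0 0 0 0 0 0 0;0 0 0 0 0 0 0'
python3 - <<'E'
from h import *
jst()
im={n:cv2.cvtColor(r.capture(n),cv2.COLOR_RGB2BGR) for n in("scene","top")}
for n in im: cv2.imwrite(f"pics/{n}_end.png",im[n])
cv2.imwrite("pics/h9.png",np.hstack([cv2.resize(im[n][y:y+100,x:x+100],None,fx=4,fy=4,interpolation=cv2.INTER_CUBIC) for n,x,y in(("scene",200,200),("top",235,115))]))
for a in (0,3,6,9,12):
    t=np.radians(a); w=np.array([np.r_[jig2w(0,-.025-.117*np.cos(t)),.068+.117*np.sin(t)]])
    print(a,(proj("scene",w)[0]-[200,200]+.5)*4,(proj("top",w)[0]-[235,115]+.5)*4+[400,0])
E
```

```text
time_s: 34.38
tcp_pos: [0.6409, -0.3473, 0.1886]
eef_rot: [180.0, 0.0, -78.5]
contact_force: [0.0, 0.5, 1.0]
gripper_width: 0.0007
t 34.38 tcp [ 0.6409 -0.3473  0.1886] rpy [ 1.7999e+02  1.0000e-02 -7.8500e+01] F [0.04 0.47 0.99] w 0.0007
jig xy mm [  -1.1 -276.5] zr 188.6 Fjig 0.13 0.45 0.99
0 [-11.12621655 339.85180495] [861.45771095 118.93669569]
3 [-11.80679826 332.25184366] [863.29008567 117.09345389]
6 [-12.0555245  324.26571787] [864.68149796 115.34126588]
9 [-11.8667646  315.91633116] [865.61988843 113.68681272]
12 [-11.23659541 307.22856276] [866.09422953 112.13670149]
```

View pics/h9.png

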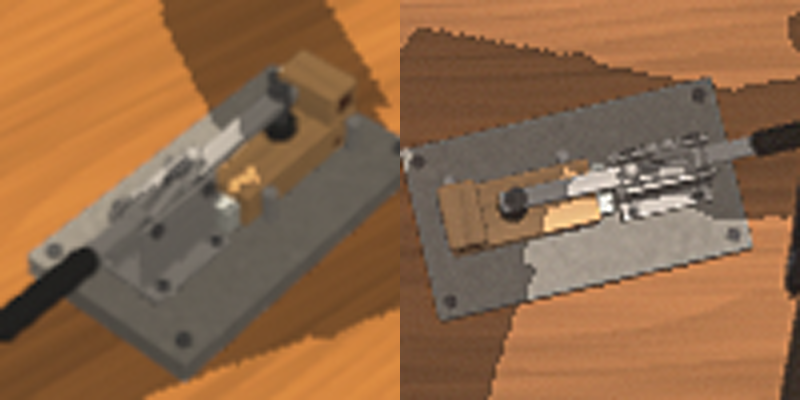

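View pics/scene_end.png

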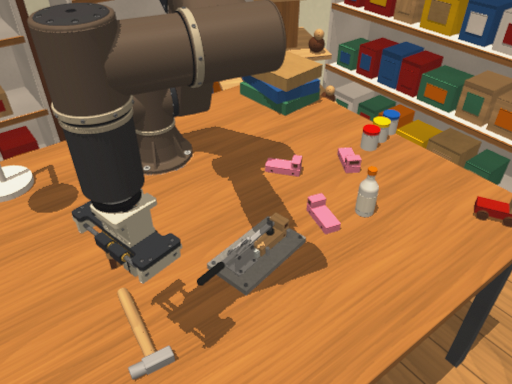

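```bash
python3 - <<'E'
from h import *
im=cv2.imread("pics/scene_end.png")
z=cv2.resize(im[215:295,190:270],None,fx=7,fy=7,interpolation=cv2.INTER_CUBIC)
for a,c in((0,(0,255,0)),(5,(0,0,255))):
    t=np.radians(a)
    for off in(-.009,.009):
        P_=[np.r_[jig2w(0,-.025-s*np.cos(t)+off*np.sin(t)),.068+s*np.sin(t)+off*np.cos(t)] for s in(.036,.117)]
        q=((proj("scene",P_)-[190,215]+.5)*7).round().astype(int);cv2.line(z,tuple(map(int,q[0])),tuple(map(int,q[1])),c,1)
cv2.imwrite("pics/h10.png",z)
E
```

```text
(no output)
```

View pics/h10.png

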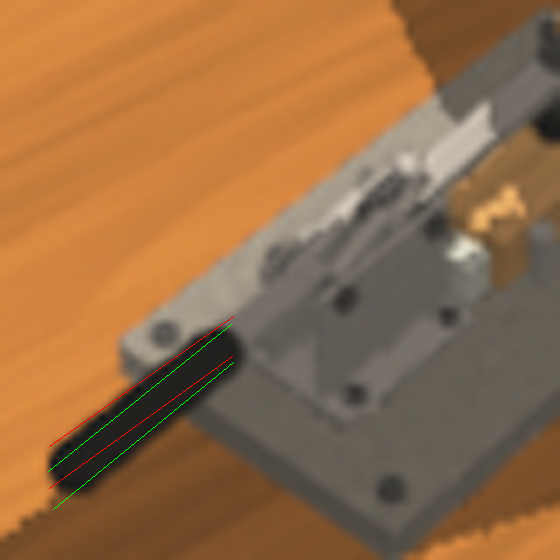

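```bash
python3 - <<'E'
from h import *
im=cv2.imread("pics/scene_end.png");g=im.max(2).astype(float)
x0,y0,x1,y1=194,255,228,288
c=g[y0:y1,x0:x1]; m=(np.clip((90-c)/50,0,1)); 
hsv=cv2.cvtColor(im,cv2.COLOR_BGR2HSV)[y0:y1,x0:x1]
print((m>.5).sum())
n,l,stt,ce=cv2.connectedComponentsWithStats((m>.1).astype(np.uint8)); k=1+np.argmax(stt[1:,4]); m=m*(l==k)
print(stt[k])
Y,X=np.mgrid[y0:y1,x0:x1];w=m.ravel();mu=np.array([(X.ravel()*w).sum(),(Y.ravel()*w).sum()])/w.sum()
d=np.c_[X.ravel(),Y.ravel()]-mu;C=(d*w[:,None]).T@d/w.sum();e,v=np.linalg.eigh(C);print("area",w.sum(),"mu",mu,"ang",np.degrees(np.arctan2(v[1,1],v[0,1]))%180)
for a in(0,1,2,3,4,5,7):
    t=np.radians(a)
    # render capsule silhouette
    pts=[]
    for s in np.linspace(.036,.117,10):
        for ph in np.linspace(0,2*np.pi,24):
            rr=.009
            if s>.116 or s<.037: rr=.007
            x=rr*np.cos(ph);o=rr*np.sin(ph)
            pts.append(np.r_[jig2w(x,-.025-s*np.cos(t)+o*np.sin(t)),.068+s*np.sin(t)+o*np.cos(t)])
    h=cv2.convexHull(proj("scene",pts).astype(np.float32))
    I=np.zeros((40*20,50*20),np.uint8);cv2.fillConvexPoly(I,np.round((h[:,0]-[190,255]+.5)*20).astype(int),1)
    M=cv2.moments(I,True);ang=.5*np.degrees(np.arctan2(2*M['mu11'],M['mu20']-M['mu02']))%180
    print(a,"area",M['m00']/400,"mu",(M['m10']/M['m00']/20+190-.5).__round__(2),(M['m01']/M['m00']/20+255-.5).__round__(2),"ang",round(ang,2))
E
```

```text
228
[  3   7  31  24 285]
area 236.8 mu [210.85996622 273.28192568] ang 142.93390348729963
0 area 278.9475 mu 209.65 274.02 ang 141.03
1 area 277.395 mu 209.62 273.62 ang 141.68
2 area 276.425 mu 209.57 273.23 ang 142.34
3 area 275.9375 mu 209.54 272.79 ang 143.01
4 area 274.135 mu 209.51 272.38 ang 143.69
5 area 272.935 mu 209.52 271.94 ang 144.37
7 area 269.4875 mu 209.49 271.06 ang 145.78
```

```bash
python3 -m inch '-0.03 0 0 0 0 0 0;-0.03 0 0 0 0 0 0;-0.03 0 0 0 0 0 0;-0.03 0 0 0 0 0 0;-0.03 0 0 0 0 0 0;-0.015 0 0.02 0 0 0 0;0 0 0.03 0 0 0 0;0 0 0.03 0 0 0 0;0 0 0.03 0 0 0 0;0 0 0.02 0 0 0 0;0 0 0.01 0 0 0 0;0 0 0 0 0 0 0;0 0 0 0 0 0 0'
python3 -c "
from h import *
jst()"
```

```text
time_s: 35.57
tcp_pos: [0.6085, -0.1843, 0.0494]
eef_rot: [-180.0, -0.0, -78.3]
contact_force: [0.5, 1.0, 0.4]
gripper_width: 0.0003
t 35.57 tcp [ 0.6085 -0.1843  0.0494] rpy [-1.7997e+02 -3.0000e-02 -7.8330e+01] F [0.52 1.05 0.43] w 0.0003
jig xy mm [ 1.000e-01 -1.103e+02] zr 49.4 Fjig 0.72 0.92 0.43
```

```bash
python3 -m inch '0 0 0.003 0 0 0 0;0 0 0.003 0 0 0 0;0 0 0.002 0 0 0 0;0 0 0 0 0 0 0;0 0 0 0 0 0 0'; python3 -m inch '0 0 0.001 0 0 0 0;0 0 0 0 0 0 0;0 0 0 0 0 0 0';python3 -m inch '0 0 0.001 0 0 0 0;0 0 0 0 0 0 0;0 0 0 0 0 0 0'
```

```text
time_s: 35.98
tcp_pos: [0.6082, -0.1848, 0.0408]
eef_rot: [-180.0, -0.0, -78.4]
contact_force: [-0.1, 0.7, -0.2]
gripper_width: 0.0008
time_s: 36.23
tcp_pos: [0.6084, -0.1849, 0.0399]
eef_rot: [-180.0, -0.0, -78.4]
contact_force: [-0.5, -0.4, 2.9]
gripper_width: 0.0008
time_s: 36.48
tcp_pos: [0.6084, -0.1849, 0.0397]
eef_rot: [-179.9, -0.0, -78.4]
contact_force: [-3.0, 0.3, 9.8]
gripper_width: 0.0005
```

```bash
python3 -m inch '0 0 -0.001 0 0 0 0;0 0 -0.003 0 0 0 0;0 0 -0.01 0 0 0 0;0 0 -0.025 0 0 0 0;0 0 -0.03 0 0 0 0;0 0 -0.03 0 0 0 0;0 0 -0.03 0 0 0 0;0.01 0 -0.02 0 0 0 0;0.03 0 0 0 0 0 0;0.035 0 0 0 0 0 0;0.035 0 0 0 0 0 0;0.03 0 0 0 0 0 0;0.015 0 0 0 0 0 0;0 0 0 0 0 0 0;0 0 0 0 0 0 0'
python3 - <<'E'
from h import *
jst()
im={n:cv2.cvtColor(r.capture(n),cv2.COLOR_RGB2BGR) for n in("scene","top")}
for n in im: cv2.imwrite(f"pics/{n}_end2.png",im[n])
e=cv2.imread("pics/scene_end.png").astype(int)
print("diff handle/truck region",np.abs(im["scene"].astype(int)-e)[215:290,195:305].max(2).__gt__(40).sum())
cv2.imwrite("pics/h11.png",np.hstack([cv2.resize(im[n][y:y+66,x:x+66],None,fx=6,fy=6,interpolation=cv2.INTER_CUBIC) for n,x,y in(("scene",240,205),("top",235,130))]))
E
```

```text
time_s: 37.73
tcp_pos: [0.6388, -0.3373, 0.187]
eef_rot: [180.0, 0.0, -78.5]
contact_force: [-0.4, 0.0, -0.3]
gripper_width: 0.0006
t 37.73 tcp [ 0.6388 -0.3373  0.187 ] rpy [ 1.7995e+02  3.0000e-02 -7.8500e+01] F [-0.43  0.02 -0.31] w 0.0006
jig xy mm [  -1.2 -266.2] zr 187.0 Fjig -0.42 0.11 -0.31
diff handle/truck region 244
```

View pics/h11.png

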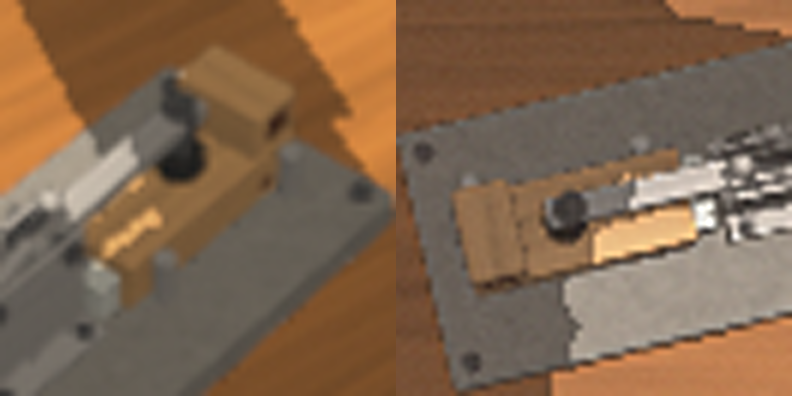

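View pics/top_end2.png

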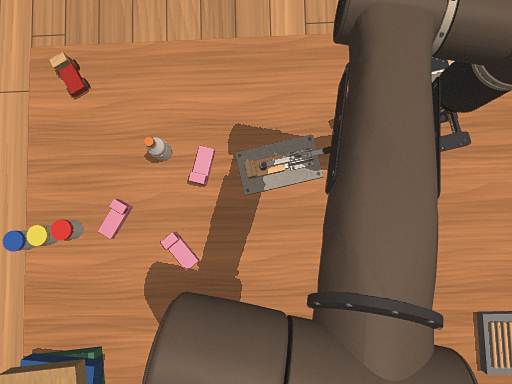

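The close-ups show the truck flat against both posts (scene crop about (165,275) and (288,165)), tail at the stop (100,285), with the pad on the deck (180,160). The pink trucks and the bottle are where they were. Handing in.

```bash
python3 -c "
from plant import r
print(r.close_job())"
```

```text
the job is handed in; nothing more can be done
None
```

The truck is in the jig and clamped: flat on the plate, tail against the end stop, long side against both posts, and the toggle handle locked on its stop. I handed the job in at about 38 s, with the robot clear of everything.

**Sequence**
1. I gripped the plain wooden truck across its width and set it on the plate.
2. I slid it onto the posts with about 6 N.
3. I pressed its tail onto the stop with about 12 N, going by the wrist force.
4. I released it and pushed it once more onto the posts with a few newtons.
5. I pushed the handle down with closed fingertips. The force reached about 3 N and faded near dead centre, and the clamp then pulled itself onto its stop.

**Final checks**
- **Pictures:** they show the truck against both posts and the stop, and the pad on the deck. The pink trucks and the glue bottle look unmoved. The sheep and the mallet were mostly hidden behind the arm in the last views, but nothing touched them.
- **Handle lock:** the handle's angle in the picture came out 2 to 3 degrees above level, so I touched it from above to check. It did not give at about 10 N, at the height expected for a level handle. That was a brief extra press on the stop.

**What went wrong on the way**
- **Two empty grasps:** the first two attempts closed above the deck because the fingertips sat about 37 mm higher than the reported tool position. I corrected this from the pictures and by touch, and nothing moved.
- **Contact while placing:** the truck pressed on the plate with about 10 N for roughly a second before I eased it up.

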